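Brace the sample reader and hold its spring shutter open at the line

TASK

The little sample reader tips over if its shutter is pulled while the front leg is folded away. Swing the front leg out until it snaps into its end position, pointing straight out of the reader's front, then pull the spring-closed shutter slide straight out until the long line across its top is level with the front of the housing (40 mm out), and finish still holding it there, because it springs shut when let go. Leave the cup sitting in the port on top, do not let the reader tip, and leave the other things alone.

Things in the scene. Friction and masses are not known exactly. Their poses are not given: they have to be found in the camera images.
- leg (a joint): folding front leg on a vertical pin: 0 = folded, sticking out sideways (to the left as the robot sees it; reader's +y); 1.571 rad = end stop, straight out of the reader's front. Grows counter-clockwise from above. Stays where it is left (1 N at the post moves it); from 1.2 to 1.45 it is pushed over a detent (up to 5 N at the post), then it snaps on to 1.571 and is held there
- leg_hinge (a point): the pin the leg turns about, this point 20 mm above the worktop, 50 mm in front of the axis of the reader's round post; the leg is a grey bar 16 mm wide, its top 24 mm above the worktop, its rubber foot 165 mm from the pin. Axes turn with the leg: y points along the leg to its foot, z up
- leg_post (a point): middle of the upright round steel finger post on the leg, 15 mm in diameter, standing free of the bar between 27 and 54 mm above the worktop, 140 mm from the pin; this point is 40 mm above the worktop. Axes as leg_hinge
- shutter (a joint): travel of the shutter slide out of the housing, m: 0 = shut (home), 0.040 = the long full-width line on its top, which comes out of the slot with it, is level with the housing's front face, 0.060 = end stop. The spring pulls it shut with about 4 N at 0 and 8 N at 0.040; short ticks at one edge every 10 mm
- shutter_pull (a point): grasp point of the shutter's upright grey pull: a fin 10 mm thick (y), 30 mm long (x), 153 to 186 mm above the worktop, with a flared front lip 24 mm wide; the point is mid-fin, 169 mm up. The aluminium slide plate under it is 56 mm wide, its top 150 mm up. Axes are the reader's: x from the pull into the housing (pull along -x), z up
- housing_front (a point): centre of the slot in the housing's front face, 150 mm above the worktop (the face that the line is brought level with); axes are the reader's: -x straight out of its front. White housing 90 mm deep, 90 mm wide, 98 to 178 mm above the worktop, on a round post with a tripod foot; the grasp point of the pull is 34 mm in front of this face when shut
- cup (a point): centre of the white sample cup (34 mm across, 24 mm high) that sits loose in the ring of the port on top of the housing, its top about 203 mm above the worktop; leave it there
- disc_1: bystander: metal reference disc, 32 mm across, 11 mm high, on the worktop; origin under its centre
- disc_2: bystander: second metal reference disc, 32 mm across, 11 mm high, on the worktop; origin under its centre

How it is judged:
By the outcome, as a careful person would: the job done as asked, in the order asked, and still so for the second after the job is handed in, while the arm keeps its last pose, push and grip.
It also fails if it takes over 59 s, if anything falls off the work surface, if the arm or the gripper's body presses on something with over 40 N, if the wrist force passes 120 N, or if a joint passes its speed limit or range.

ROBOT

A 6-joint arm with a two-finger parallel gripper is mounted at the origin on a cart in front of the work surface, level with it; the furniture and walls round the work are solid. World frame = base frame: x ahead of the robot, y to its left, z up, the work surface at z = 0. Lengths are in m, angles in rad, forces in N, time in s.
With the tool pointing down it reaches from about 0.3 to 0.875 m from the base axis. Payload 6.4 kg.
Tool frame: the origin (TCP) lies on the centre line of the jaws, within the pads' length; the fingertips stand 19 mm ahead of it and the grasp point (between the pads) is the TCP (r.tip_extent is the distance from the TCP to the fingertips, in m); x points along the fingers, y is the direction in which the jaws open and shut, and the axes are right-handed (so a half turn about x gives the same grasp; the last joint's range is limited). The gripper opens to 88 mm and grips with 3 to 60 N. Pads are 18 mm wide; open, the fingers measure 123 mm over their backs; the gripper's body (75 mm by 187 mm) begins 45 mm behind the grasp point.
Start: joints at [1.014, 0.181, 1.607, -0, 1.354, -0.206], TCP at [0.198, 0.54, 0.226] pointing down, gripper open.
Joint ranges: [-2.99, 2.99], [-0.89, 2.07], [0.3, 2.58], [-1.14, 4.28], [0, 2.63], [-3.12, 3.12]. Speed limits (rad/s): [2.57, 2.57, 3.01, 3.14, 3.14, 3.14].

INTERFACE

Orientations are given as a 3x3 rotation matrix whose columns are the frame's x, y, z axes.
In Python, from bench import get_state, eyes, r gives the robot as it stands. The module is installed in compiled form; this text tells all that it offers.
- The arm moves only by the tool apply_moves, never from a script. Its argument "targets" is a list of rows, each a list of 3 entries, a list of its own where there are three numbers: the shift along the tool's x, y, z in m, then the turn, a rotation vector about the tool's x, y, z in degrees, then the opening, from -1 (shut) to 1 (fully open). A call has 1 to 5 rows; each row shifts and turns the pose as measured when the row begins, along the tool's axes as they then stand; what a row does not reach is not made up. A row lasts 1/8 s, in which the tool goes at most 62.5 mm and 10.7 degrees, less where a joint would pass 70% of its speed; a pose out of reach is approached as far as the arm can. A call with a gripper value outside its range is refused whole. The fingers move at their own pace and stop on an object; "squeeze" is the grip in N (left out, the last holds). Time passes only in rows, so rows that do not move let the fingers close. It gives the time, the measured TCP pose, the force and the opening at its end, in the units of the state.
- get_state(): the state, without advancing time (a new reading comes with each control period).
- eyes.read_camera(name): name is "scene" or "top"; returns the picture (384x512x3 uint8, blue, green, red); there is no depth.
- eyes.calibration(name): a dict with "K" (3x3 intrinsics, pixels), "world_from_camera" (4x4, takes a point from camera to world coordinates). Camera axes: x right, y down, z forward; pixel columns grow to the right and rows downward; lengths in m; the calibration is good to about 2 mm. A picture is of the moment at which its call begins. calibration takes no time and is no camera call.
- r.job_done(): hands the job in, once; it reports no verdict.
The state is a dict: "t": time; "joints": joint angles; "joint_velocities": joint speeds; "tau": joint torques, N m; "ee_pos": TCP position; "tcp_rot": TCP orientation; "force": force on the tool from outside, world axes, zero at the start; "wrist_torque": the same for the moment, N m; "finger_gap": finger opening in m.
Only numpy, scipy, OpenCV 4.12 (cv2) and the standard library are available. Lean on these libraries where they do the work, as an engineer would, in place of code of your own. Each camera call takes 0.05 s, during which the arm holds its last target.

## Working session

There is one attempt and no reset: what is moved stays moved. The work goes in short steps, Python scripts to look and compute and a tool call to move; the robot and the scene stay as the last step left them, time stands still between calls to the robot, and variables do not carry over. Pictures are saved under pics/ and viewed, and the job is handed in when it is done.

Besides the shell and the picture viewer there is one more tool, called by a JSON object that holds its "name" and its "arguments". apply_moves: Moves the arm, as the interface text tells. Its arguments: {"type":"object","properties":{"targets":{"type":"array"},"squeeze":{"type":"number"}},"required":["targets"]}

```bash
mkdir -p pics; cat > h.py <<'E'
import numpy as np,cv2
from bench import get_state,eyes,r
def cal(n):
    c=eyes.calibration(n); return np.array(c["K"]),np.array(c["world_from_camera"])
def ray(n,u,v):
    K,T=cal(n); d=T[:3,:3]@np.linalg.solve(K,[u,v,1.]); return T[:3,3],d
def onz(n,u,v,z):
    o,d=ray(n,u,v); return o+d*(z-o[2])/d[2]
def proj(n,p):
    K,T=cal(n); q=K@(T[:3,:3].T@(np.array(p)-T[:3,3])); return q[:2]/q[2]
E
python3 - <<'E'
from h import *
for n in("scene","top"):
    im=eyes.read_camera(n); cv2.imwrite(f"pics/{n}0.png",im); cv2.imwrite(f"pics/{n}0v.png",cv2.resize(im,(768,576),interpolation=cv2.INTER_CUBIC))
    K,T=cal(n); print(n,K.round(1).tolist(),T.round(3).tolist())
s=get_state(); print(s["t"],s["ee_pos"],np.array(s["tcp_rot"]).round(3).tolist(),s["finger_gap"],r.tip_extent)
E
```

```text
scene [[361.8, 0.0, 251.9], [0.0, 361.8, 194.2], [0.0, 0.0, 1.0]] [[0.645, -0.383, 0.661, 0.075], [-0.764, -0.299, 0.572, -0.564], [-0.021, -0.874, -0.485, 0.542], [0.0, 0.0, 0.0, 1.0]]
top [[481.5, 0.0, 260.4], [0.0, 481.5, 192.9], [0.0, 0.0, 1.0]] [[-0.014, -0.997, 0.075, 0.531], [-1.0, 0.013, -0.022, -0.059], [0.021, -0.075, -0.997, 1.345], [0.0, 0.0, 0.0, 1.0]]
0.1 [0.19733493 0.53956106 0.22502685] [[-0.001, 0.344, 0.939], [-0.001, 0.939, -0.344], [-1.0, -0.001, -0.0]] 0.08798888760162132 0.019
```

View pics/scene0v.png

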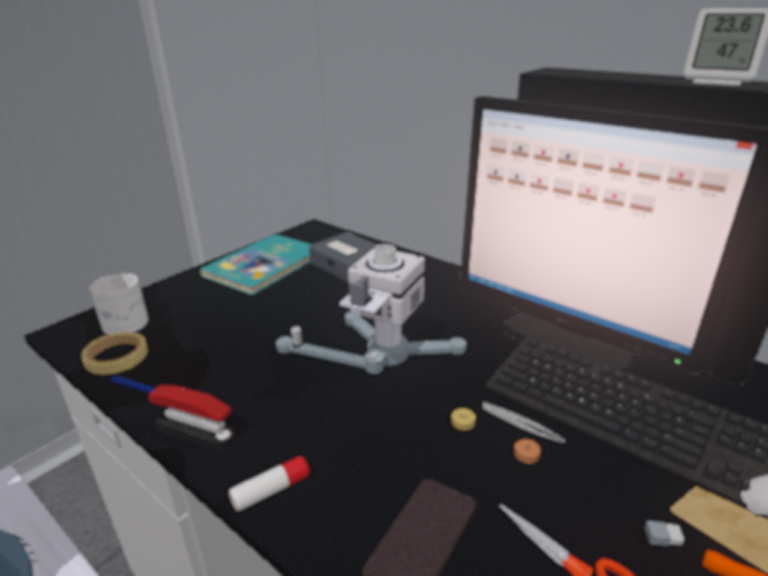

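View pics/top0v.png

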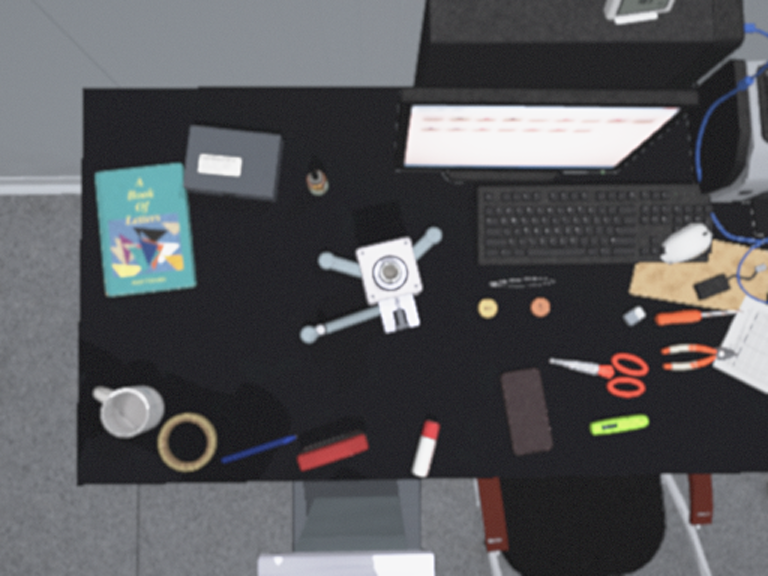

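The reader stands mid-table, at about (392,275) in the enlarged top view. The leg points left to its foot at (308,334), the pull is at (402,318), and the discs are at (487,308) and (540,307). I'll zoom in to measure.

```bash
python3 - <<'E'
from h import *
a=cv2.imread("pics/top0.png")[140:240,190:310]; cv2.imwrite("pics/topz.png",cv2.resize(a,None,fx=6,fy=6,interpolation=cv2.INTER_CUBIC)[:600])
a=cv2.imread("pics/scene0.png")[155:255,175:315]; cv2.imwrite("pics/scz.png",cv2.resize(a,None,fx=5.5,fy=5.5,interpolation=cv2.INTER_CUBIC))
E
```

```text
(no output)
```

View pics/topz.png

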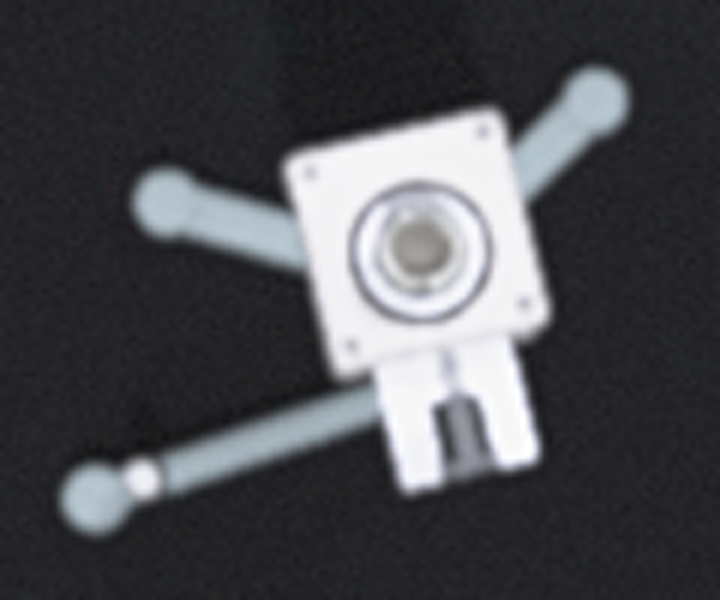

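View pics/scz.png

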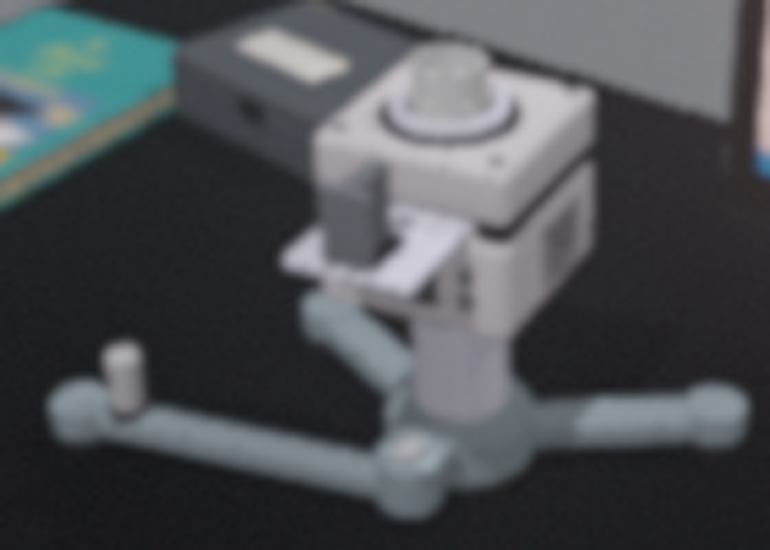

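```bash
python3 - <<'E'
from h import *
T=lambda x,y,z: onz("top",190+(x+.5)/6-.5,140+(y+.5)/6-.5,z)
S=lambda x,y,z: onz("scene",175+(x+.5)/5.5-.5,155+(y+.5)/5.5-.5,z)
c=[T(x,y,.178) for x,y in((283,152),(502,106),(552,328),(337,380))]
for p in c:print("corner",p.round(4))
print("sides",[round(np.linalg.norm(c[i]-c[i-1]),4) for i in range(4)])
ctr=np.mean(c,0);print("ctr",ctr.round(4))
# reader x axis: front->back ; 
v=(c[0]+c[1]-c[2]-c[3]); w=(c[0]+c[3]-c[1]-c[2]); th1=np.arctan2(v[1],v[0]); th2=np.arctan2(-w[0],w[1]); print("yaw deg",np.degrees([th1,th2]))
print("cup top",T(420,247,.203).round(4), S(452,57,.203).round(4))
post=T(143,478,.054); print("post T",post.round(4),"S top",S(123,350,.054).round(4))
print("foot",T(97,498,.024).round(4))
print("pin S",S(413,445,.03).round(4))
# pull lip: top z .186
print("fin lip top",T(470,474,.186).round(4),"fin",T(460,400,.186).round(4))
sl=[T(x,y,.150) for x,y in((405,495),(540,462))];print("slide front corners",np.round(sl,4).tolist(),np.linalg.norm(sl[0]-sl[1]))
th=(th1+th2)/2;X=np.array([np.cos(th),np.sin(th),0])
print("X",X); print("pin pred",(ctr-.05*X)[:2],"pull pred",(ctr-.079*X)[:2])
E
```

```text
corner [ 0.6878 -0.0279  0.178 ]
corner [ 0.7057 -0.1173  0.178 ]
corner [ 0.6147 -0.1361  0.178 ]
corner [ 0.5947 -0.0487  0.178 ]
sides [np.float64(0.0954), np.float64(0.0912), np.float64(0.0929), np.float64(0.0896)]
ctr [ 0.6507 -0.0825  0.178 ]
yaw deg [12.14782854 12.07218951]
cup top [ 0.6458 -0.0826  0.203 ] [ 0.6481 -0.0846  0.203 ]
post T [0.5589 0.0393 0.054 ] S top [0.561  0.0401 0.054 ]
foot [0.5508 0.0626 0.024 ]
pin S [ 0.6122 -0.0887  0.03  ]
fin lip top [ 0.5558 -0.1017  0.186 ] fin [ 0.5856 -0.0981  0.186 ]
slide front corners [[0.5483, -0.076, 0.15], [0.5612, -0.132, 0.15]] 0.05749023686656872
X [0.9777466  0.20978937 0.        ]
pin pred [ 0.60183365 -0.09302305] pull pred [ 0.573479   -0.09910694]
```

```bash
cat >> h.py <<'E'
from scipy.spatial.transform import Rotation as Ro
def Rdown(az):
    a=np.radians(az); y=np.array([np.cos(a),np.sin(a),0]); x=np.array([0,0,-1.]); return np.column_stack([x,y,np.cross(x,y)])
def plan(pts,n):
    "pts: list of (pos,az); n rows to each; prints rows"
    s=get_state(); p=np.array(s["ee_pos"]);R=np.array(s["tcp_rot"])
    print("t",round(s["t"],2),"p",p.round(4),"F",np.round(s["force"],1),"gap",round(s["finger_gap"],4),"az",round(np.degrees(np.arctan2(R[1,1],R[0,1])),1),"tilt",R[:,0].round(3))
    for (q,az),k in zip(pts,n):
        q=np.array(q);Rt=Rdown(az);rv=Ro.from_matrix(R.T@Rt).as_rotvec()
        for i in range(k):
            Ri=R@Ro.from_rotvec(rv*i/k).as_matrix()
            print((Ri.T@(q-p)/k).round(4).tolist(),np.degrees(rv/k).round(1).tolist())
        p,R=q,Rt
E
python3 -c "
from h import *
plan([((.56,.04,.225),17.9)],[12])"
```

```text
t 0.1 p [0.1973 0.5396 0.225 ] F [-1.3 -0.4 -0.5] gap 0.088 az 69.9 tilt [-0.001 -0.001 -1.   ]
[0.0, -0.0287, 0.0427] [4.3, 0.0, 0.0]
[0.0, -0.0254, 0.0447] [4.3, 0.0, 0.0]
[0.0, -0.0219, 0.0465] [4.3, 0.0, 0.0]
[0.0, -0.0184, 0.0481] [4.3, 0.0, 0.0]
[0.0, -0.0147, 0.0493] [4.3, 0.0, 0.0]
[0.0, -0.0109, 0.0503] [4.3, 0.0, 0.0]
[0.0, -0.0071, 0.051] [4.3, 0.0, 0.0]
[0.0, -0.0032, 0.0513] [4.3, 0.0, 0.0]
[0.0, 0.0007, 0.0514] [4.3, 0.0, 0.0]
[0.0, 0.0046, 0.0512] [4.3, 0.0, 0.0]
[0.0, 0.0084, 0.0508] [4.3, 0.0, 0.0]
[0.0, 0.0122, 0.05] [4.3, 0.0, 0.0]
```

{"name": "apply_moves", "arguments": {"targets": [[[0,-0.029,0.043],[4.3,0,0],1],[[0,-0.025,0.045],[4.3,0,0],1],[[0,-0.022,0.0465],[4.3,0,0],0.5],[[0,-0.018,0.048],[4.3,0,0],0],[[0,-0.015,0.049],[4.3,0,0],-0.3]], "squeeze": 30}}

```text
t: 0.72
ee_pos: [0.3493, 0.3272, 0.223]
tcp_rot: [[-0.003, 0.667, 0.745], [-0.003, 0.745, -0.667], [-1.0, -0.004, -0.0]]
force: [0.2, 1.3, -0.2]
finger_gap: 0.0601
```

```bash
python3 -c "
from h import *
plan([((.56,.04,.225),17.9)],[9])"
```

```text
t 0.72 p [0.3493 0.3272 0.223 ] F [ 0.2  1.3 -0.2] gap 0.0601 az 48.2 tilt [-0.003 -0.003 -1.   ]
[-0.0002, -0.0082, 0.0387] [3.4, 0.0, 0.0]
[-0.0002, -0.0059, 0.0391] [3.4, 0.0, 0.0]
[-0.0002, -0.0036, 0.0394] [3.4, 0.0, 0.0]
[-0.0002, -0.0012, 0.0396] [3.4, 0.0, 0.0]
[-0.0002, 0.0011, 0.0396] [3.4, 0.0, 0.0]
[-0.0002, 0.0034, 0.0394] [3.4, 0.0, 0.0]
[-0.0002, 0.0057, 0.0392] [3.4, 0.0, 0.0]
[-0.0002, 0.008, 0.0388] [3.4, 0.0, 0.0]
[-0.0002, 0.0102, 0.0382] [3.4, 0.0, 0.0]
```

{"name": "apply_moves", "arguments": {"targets": [[[0,-0.008,0.039],[3.4,0,0],-0.3],[[0,-0.006,0.039],[3.4,0,0],-0.3],[[0,-0.0035,0.0395],[3.4,0,0],-0.3],[[0,-0.001,0.0395],[3.4,0,0],-0.3],[[0,0.001,0.0395],[3.4,0,0],-0.3]]}}

```text
t: 1.35
ee_pos: [0.468, 0.16, 0.2218]
tcp_rot: [[-0.005, 0.862, 0.507], [-0.003, 0.507, -0.862], [-1.0, -0.006, 0.0]]
force: [0.3, -0.9, -0.3]
finger_gap: 0.0311
```

{"name": "apply_moves", "arguments": {"targets": [[[0,0.0035,0.0395],[3.4,0,0],-0.3],[[0,0.006,0.039],[3.4,0,0],-0.3],[[0,0.008,0.039],[3.4,0,0],-0.3],[[0,0.01,0.038],[3.4,0,0],-0.3]]}}

```text
t: 1.85
ee_pos: [0.5607, 0.026, 0.2201]
tcp_rot: [[-0.008, 0.959, 0.282], [-0.003, 0.282, -0.959], [-1.0, -0.008, 0.001]]
force: [0.7, -0.1, -0.6]
finger_gap: 0.0308
```

```bash
python3 -c "
from h import *
plan([((.56,.04,.080),17.9)],[4])
a=eyes.read_camera('top')[100:290,110:360]; cv2.imwrite('pics/t1.png',cv2.resize(a,None,fx=3,fy=3,interpolation=cv2.INTER_CUBIC))
a=eyes.read_camera('scene')[50:290,100:360]; cv2.imwrite('pics/s1.png',cv2.resize(a,None,fx=2.4,fy=2.4,interpolation=cv2.INTER_CUBIC))
"
```

```text
t 1.85 p [0.5607 0.026  0.2201] F [ 0.7 -0.1 -0.6] gap 0.0308 az 16.4 tilt [-0.008 -0.003 -1.   ]
[0.035, 0.0011, -0.0034] [-0.4, 0.0, 0.1]
[0.035, 0.001, -0.0034] [-0.4, 0.0, 0.1]
[0.035, 0.001, -0.0034] [-0.4, 0.0, 0.1]
[0.035, 0.001, -0.0034] [-0.4, 0.0, 0.1]
```

View pics/s1.png

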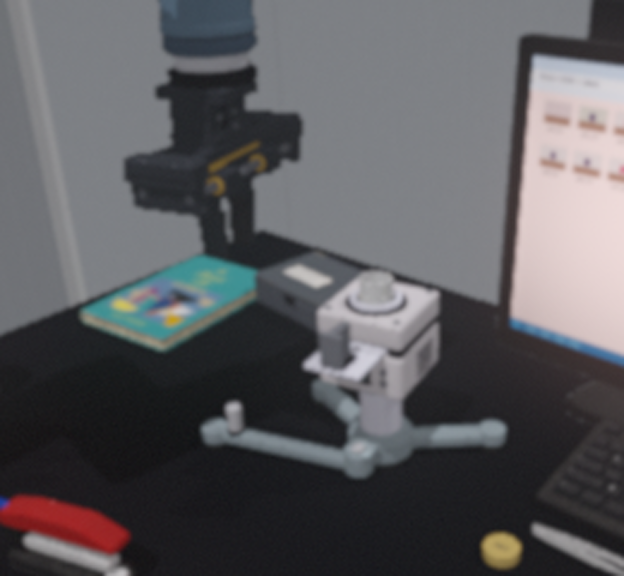

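View pics/t1.png

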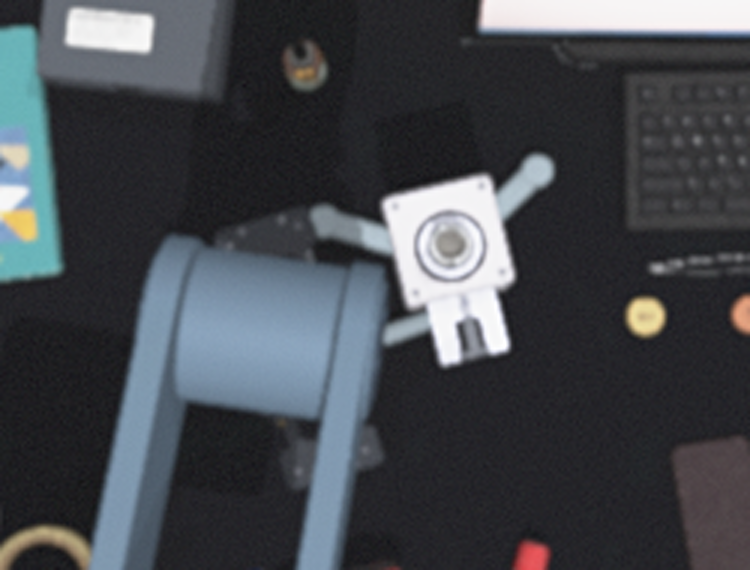

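The gripper is open 31 mm, just above the post, and the reader is undisturbed. Its wide body lies along the jaw axis, as I assumed. Next I descend.

{"name": "apply_moves", "arguments": {"targets": [[[0.035,0.001,-0.0035],[-0.4,0,0.1],-0.3],[[0.035,0.001,-0.0035],[-0.4,0,0.1],-0.3],[[0.035,0.001,-0.0035],[-0.4,0,0.1],-0.3],[[0.035,0.001,-0.0035],[-0.4,0,0.1],-0.3]]}}

```text
t: 2.45
ee_pos: [0.5617, 0.0396, 0.0786]
tcp_rot: [[0.004, 0.951, 0.308], [-0.001, 0.308, -0.951], [-1.0, 0.004, 0.003]]
force: [0.4, 0.0, -0.6]
finger_gap: 0.0307
```

```bash
python3 -c "
from h import *
plan([((.56,.04,.051),17.9)],[3])
a=eyes.read_camera('scene')[150:290,140:320]; cv2.imwrite('pics/s2.png',cv2.resize(a,None,fx=4,fy=4,interpolation=cv2.INTER_CUBIC))
"
```

```text
t 2.45 p [0.5617 0.0396 0.0786] F [ 0.4  0.  -0.6] gap 0.0307 az 17.9 tilt [ 0.004 -0.001 -1.   ]
[0.0092, -0.0005, -0.0003] [0.0, 0.1, -0.1]
[0.0092, -0.0005, -0.0003] [0.0, 0.1, -0.1]
[0.0092, -0.0005, -0.0003] [0.0, 0.1, -0.1]
```

View pics/s2.png

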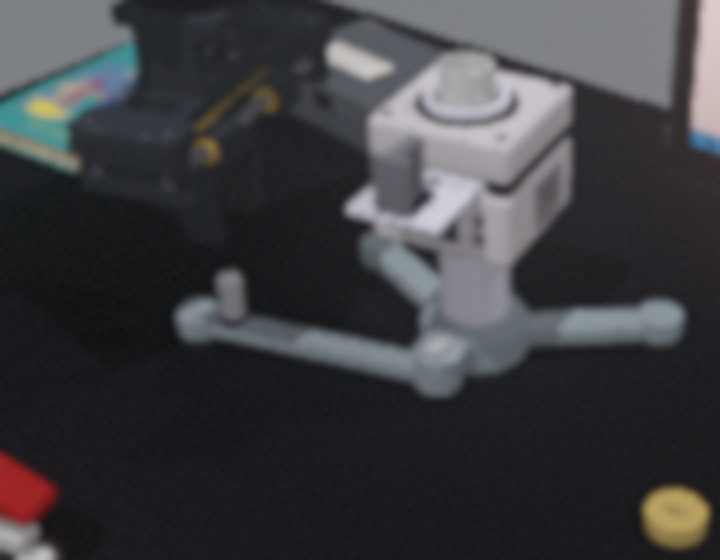

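```bash
python3 -c "
from h import *
f=lambda p:((proj('scene',p)-[140,150])*4).round(0)
s=get_state();p=np.array(s['ee_pos']);R=np.array(s['tcp_rot'])
for o in(-.033,-.0154,0,.0154,.033):print(o,f(p+R@[.019,o,0]), f(p+R@[.019,o,-.009]))
print('post top',f([.56,.04,.054]),f([.56,.04,.027]))
a=eyes.read_camera('scene')[150:230,140:230]; cv2.imwrite('pics/s2b.png',cv2.resize(np.clip(a.astype(float)*3,0,255).astype('uint8'),None,fx=7,fy=7,interpolation=cv2.INTER_CUBIC))
"
```

```text
-0.033 [196. 302.] [184. 299.]
-0.0154 [211. 287.] [199. 284.]
0 [224. 274.] [211. 271.]
0.0154 [236. 262.] [224. 259.]
0.033 [250. 248.] [237. 245.]
post top [227. 274.] [231. 310.]
```

View pics/s2b.png

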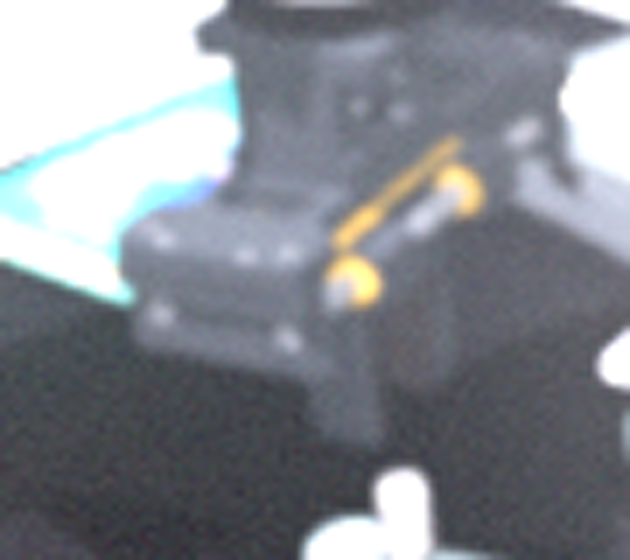

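Both fingertips appear about 9 px higher in the image than my projection. They may be dark on dark, or the tip may not be where I expect. I'll go down a little and look again.

{"name": "apply_moves", "arguments": {"targets": [[[0.007,-0.001,0],[0,0,0],-0.3],[[0.007,-0.0005,0],[0,0,0],-0.3]]}}

```text
t: 2.8
ee_pos: [0.558, 0.0401, 0.0634]
tcp_rot: [[-0.001, 0.951, 0.309], [-0.001, 0.309, -0.951], [-1.0, -0.001, 0.0]]
force: [0.0, -0.7, 0.3]
finger_gap: 0.0309
```

```bash
python3 -c "
from h import *
plan([((.56,.04,.051),17.9)],[2])
a=eyes.read_camera('scene')[150:250,140:230]; cv2.imwrite('pics/s3.png',cv2.resize(np.clip(a.astype(float)*4,0,255).astype('uint8'),None,fx=6,fy=6,interpolation=cv2.INTER_CUBIC))
"
```

```text
t 2.8 p [0.558  0.0401 0.0634] F [ 0.  -0.7  0.3] gap 0.0309 az 18.0 tilt [-0.001 -0.001 -1.   ]
[0.0062, 0.0009, 0.0003] [0.1, 0.0, 0.0]
[0.0062, 0.0009, 0.0003] [0.1, 0.0, 0.0]
```

View pics/s3.png

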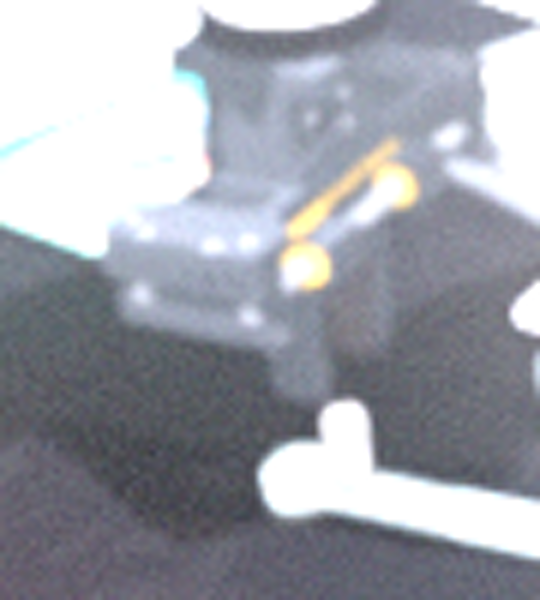

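```bash
python3 -c "
from h import *
s=get_state();p=np.array(s['ee_pos']);R=np.array(s['tcp_rot'])
for nm,u in(('near',(303,398)),('far',(362,352)),('boss1',(306,265)),('boss2',(397,187))):
  for z in(.044,.054,.064,.074,.12):
    q=onz('scene',140+u[0]/6,150+u[1]/6,z); print(nm,z,q.round(4),'tool',(R.T@(q-p)).round(4))
"
```

```text
near 0.044 [0.5667 0.0724 0.044 ] tool [ 0.0187  0.0185 -0.028 ]
near 0.054 [0.5568 0.0596 0.054 ] tool [ 0.0087  0.0052 -0.0189]
near 0.064 [0.5469 0.0468 0.064 ] tool [-0.0013 -0.0082 -0.0099]
near 0.074 [0.537  0.0341 0.074 ] tool [-0.0112 -0.0216 -0.0008]
near 0.12 [ 0.4916 -0.0247  0.12  ] tool [-0.0571 -0.083   0.0411]
far 0.044 [0.6085 0.0806 0.044 ] tool [ 0.0186  0.0608 -0.0229]
far 0.054 [0.5978 0.0676 0.054 ] tool [ 0.0087  0.0466 -0.0139]
far 0.064 [0.587  0.0547 0.064 ] tool [-0.0013  0.0324 -0.0049]
far 0.074 [0.5763 0.0418 0.074 ] tool [-0.0113  0.0182  0.004 ]
far 0.12 [ 0.5271 -0.0177  0.12  ] tool [-0.0572 -0.0471  0.0454]
boss1 0.044 [0.6465 0.161  0.044 ] tool [ 0.0185  0.1219 -0.0877]
boss1 0.054 [0.6351 0.1465 0.054 ] tool [ 0.0086  0.1064 -0.0774]
boss1 0.064 [0.6236 0.1319 0.064 ] tool [-0.0014  0.091  -0.0671]
boss1 0.074 [0.6121 0.1174 0.074 ] tool [-0.0114  0.0756 -0.0568]
boss1 0.12 [0.5593 0.0504 0.12  ] tool [-0.0573  0.0046 -0.0094]
boss2 0.044 [0.7303 0.1866 0.044 ] tool [ 0.0184  0.2095 -0.0861]
boss2 0.054 [0.7172 0.1715 0.054 ] tool [ 0.0084  0.1923 -0.0758]
boss2 0.064 [0.704  0.1565 0.064 ] tool [-0.0015  0.1751 -0.0656]
boss2 0.074 [0.6909 0.1414 0.074 ] tool [-0.0115  0.1579 -0.0553]
boss2 0.12 [0.6303 0.0721 0.12  ] tool [-0.0574  0.0789 -0.0081]
```

```bash
python3 -c "
from h import *
s=get_state();p=np.array(s['ee_pos']);R=np.array(s['tcp_rot'])
im=eyes.read_camera('scene');a=cv2.resize(np.clip(im[150:250,140:230].astype(float)*4,0,255).astype('uint8'),None,fx=6,fy=6,interpolation=cv2.INTER_CUBIC)
f=lambda q:tuple(int(v) for v in (proj('scene',q)-[140,150])*6+3)
for y0,c in((-.0155,(0,0,255)),(.0155,(0,255,0))):
  for z in(-.009,.009):
    cv2.line(a,f(p+R@[.019,y0,z]),f(p+R@[-.03,y0,z]),c,1)
  cv2.line(a,f(p+R@[.019,y0,-.009]),f(p+R@[.019,y0,.009]),c,1)
cv2.circle(a,f([.56,.04,.054]),4,(255,0,255),-1)
cv2.imwrite('pics/s4.png',a)
"
```

```text
(no output)
```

View pics/s4.png

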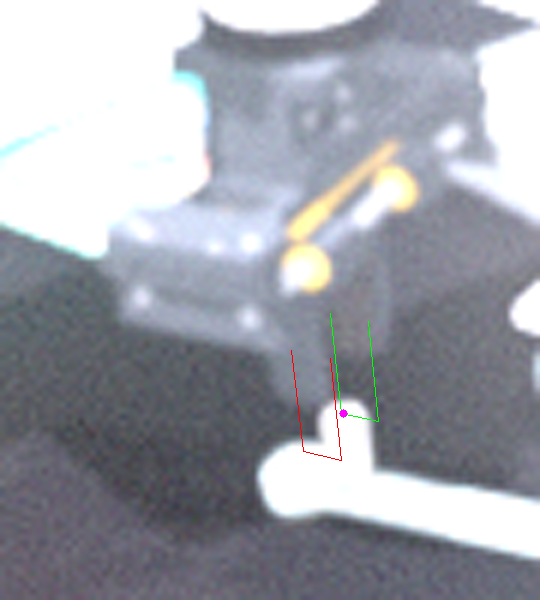

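```bash
python3 -c "
from h import *
s=get_state();p=np.array(s['ee_pos']);R=np.array(s['tcp_rot'])
im=eyes.read_camera('scene');a=cv2.resize(np.clip(im[110:250,110:250].astype(float)*4,0,255).astype('uint8'),None,fx=4.2,fy=4.2,interpolation=cv2.INTER_CUBIC)
f=lambda q:tuple(int(v) for v in (proj('scene',q)-[110,110])*4.2+2)
B=[(y,z) for y,z in((-.0935,-.0375),(-.0935,.0375),(.0935,.0375),(.0935,-.0375))]
for i in range(4):
  for x in(-.045,-.1): cv2.line(a,f(p+R@[x,*B[i]]),f(p+R@[x,*B[i-1]]),(0,0,255) if x>-.05 else (0,255,255),1)
print(s['joint_velocities'])
cv2.imwrite('pics/s5.png',a)
t=eyes.read_camera('top');a=cv2.resize(np.clip(t[150:290,150:300].astype(float)*3,0,255).astype('uint8'),None,fx=4,fy=4,interpolation=cv2.INTER_CUBIC)
f=lambda q:tuple(int(v) for v in (proj('top',q)-[150,150])*4+2)
for i in range(4):
  for x in(-.045,-.1): cv2.line(a,f(p+R@[x,*B[i]]),f(p+R@[x,*B[i-1]]),(0,0,255) if x>-.05 else (0,255,255),1)
cv2.imwrite('pics/t5.png',a)
"
```

```text
[-0.00284956 -0.00726135 -0.00769108 -0.00010258  0.00917234  0.00112604]
```

View pics/s5.png

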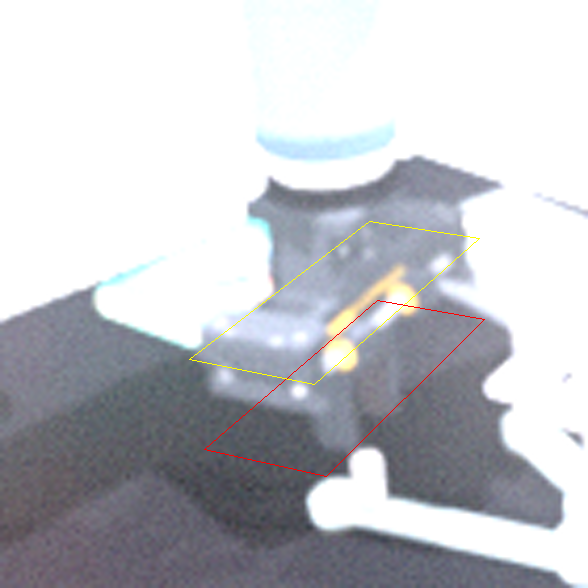

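View pics/t5.png

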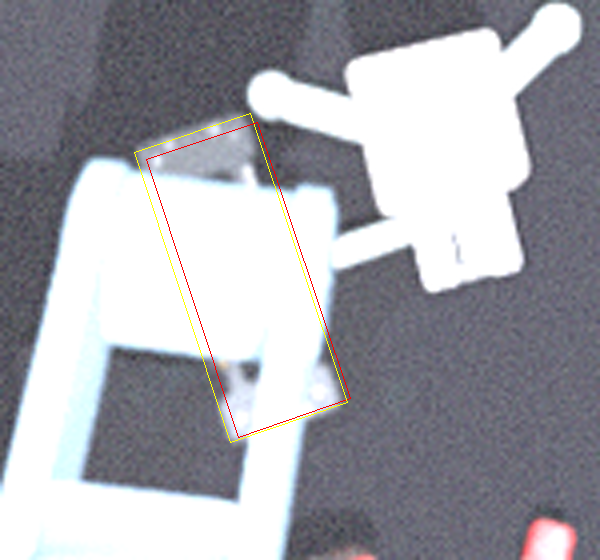

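In the picture the whole gripper sits about 25–30 mm higher along the tool axis than the stated geometry, while the horizontal fit is good. I'll lower it in small steps and watch the force.

{"name": "apply_moves", "arguments": {"targets": [[[0.006,0.001,0],[0,0,0],-0.3],[[0.006,0.001,0],[0,0,0],-0.3],[[0,0,0],[0,0,0],-0.3]]}}

```text
t: 3.38
ee_pos: [0.5611, 0.0402, 0.0518]
tcp_rot: [[0.001, 0.951, 0.308], [-0.001, 0.308, -0.951], [-1.0, 0.001, 0.001]]
force: [-0.2, -0.7, 0.5]
finger_gap: 0.0308
```

```bash
cat >> h.py <<'E'
def shot(name,cam,r0,r1,c0,c1,f,g=4):
    a=eyes.read_camera(cam)[r0:r1,c0:c1]
    cv2.imwrite('pics/'+name+'.png',cv2.resize(np.clip(a.astype(float)*g,0,255).astype('uint8'),None,fx=f,fy=f,interpolation=cv2.INTER_CUBIC))
E
python3 -c "
from h import *
plan([((.56,.04,.051),17.9)],[1]);shot('s6','scene',150,250,140,230,6)"
```

```text
t 3.38 p [0.5611 0.0402 0.0518] F [-0.2 -0.7  0.5] gap 0.0308 az 18.0 tilt [ 0.001 -0.001 -1.   ]
[0.0008, -0.0011, -0.0002] [0.1, 0.1, -0.0]
```

View pics/s6.png

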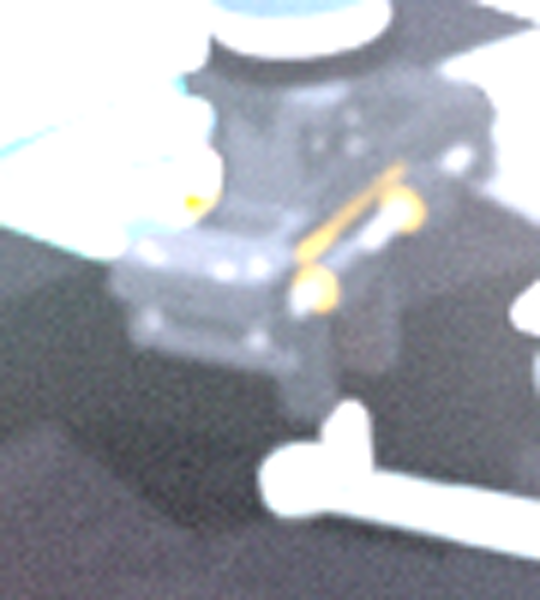

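{"name": "apply_moves", "arguments": {"targets": [[[0.004,-0.001,0],[0,0,0],-0.3],[[0.003,0,0],[0,0,0],-0.3],[[0.003,0,0],[0,0,0],-0.3]]}}

```text
t: 3.8
ee_pos: [0.5605, 0.0398, 0.0417]
tcp_rot: [[0.002, 0.951, 0.308], [-0.001, 0.308, -0.951], [-1.0, 0.002, 0.002]]
force: [-0.2, -0.3, 0.2]
finger_gap: 0.0309
```

```bash
python3 -c "
from h import *
shot('s7','scene',150,250,140,230,6)"
```

```text
(no output)
```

View pics/s7.png

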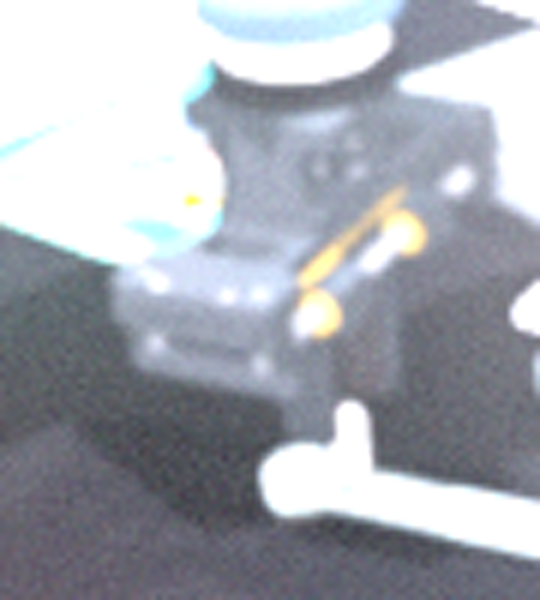

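{"name": "apply_moves", "arguments": {"targets": [[[0.004,0,0],[0,0,0],-0.3],[[0.004,0,0],[0,0,0],-0.3],[[0.003,0,0],[0,0,0],-0.3]]}}

```text
t: 4.22
ee_pos: [0.5602, 0.0398, 0.0296]
tcp_rot: [[0.001, 0.951, 0.308], [-0.001, 0.308, -0.951], [-1.0, 0.001, 0.001]]
force: [0.0, -0.3, -0.2]
finger_gap: 0.0309
```

```bash
python3 -c "
from h import *
shot('s8','scene',150,250,140,230,6,3)"
```

```text
(no output)
```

View pics/s8.png

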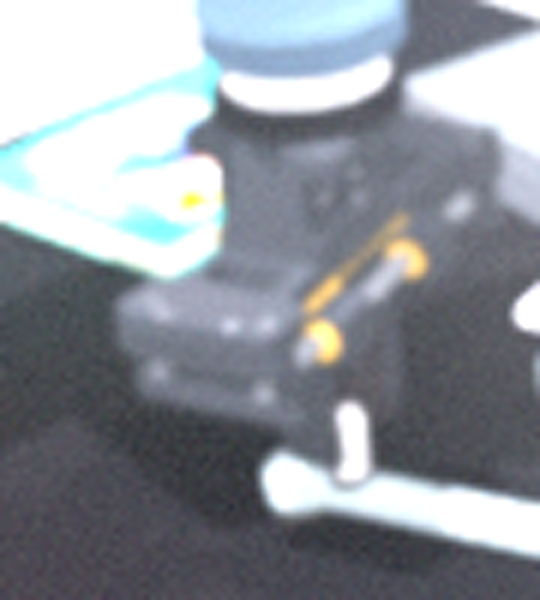

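{"name": "apply_moves", "arguments": {"targets": [[[0.004,0,0],[0,0,0],-0.3],[[0,-0.006,0],[0,0,0],-0.3],[[0,-0.006,0],[0,0,0],-0.3],[[0,-0.006,0],[0,0,0],-0.3]]}}

```text
t: 4.78
ee_pos: [0.5422, 0.0341, 0.0249]
tcp_rot: [[0.002, 0.951, 0.309], [-0.001, 0.309, -0.951], [-1.0, 0.001, 0.001]]
force: [1.2, 0.3, -1.5]
finger_gap: 0.0305
```

```bash
python3 -c "
from h import *
shot('s9','scene',150,250,140,230,6,2)"
```

```text
(no output)
```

View pics/s9.png

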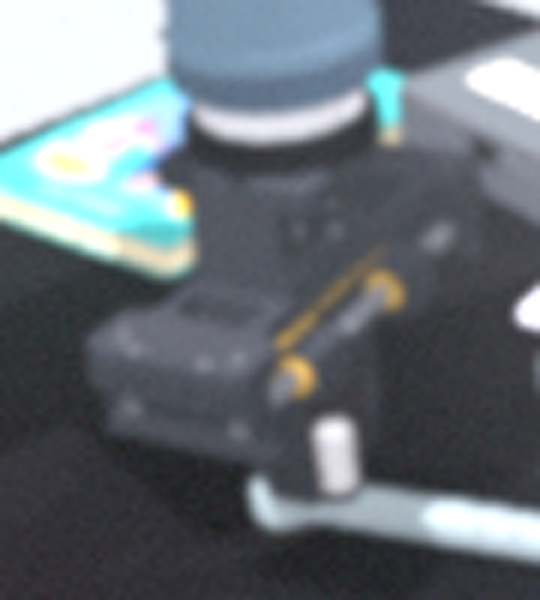

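The post is engaged and the leg moves, at only about 1 N. Now I sweep along the arc.

```bash
cat >> h.py <<'E'
PIN=np.array([.602,-.093])
def arc(step,k,z=.025,r=.1405,end=196):
    s=get_state();p=np.array(s["ee_pos"]);a0=np.degrees(np.arctan2(p[1]-PIN[1],p[0]-PIN[0]));print("ang",a0.round(1),"r",np.linalg.norm(p[:2]-PIN).round(4))
    pts=[]
    for i in range(1,k+1):
        a=min(a0+step*i,end);b=np.radians(a);pts.append(((*(PIN+r*np.array([np.cos(b),np.sin(b)])),z),a-93.))
    plan(pts,[1]*k)
E
python3 -c "
from h import *
arc(6,5)"
```

```text
ang 115.5 r 0.1407
t 4.83 p [0.5414 0.034  0.0248] F [ 0.3 -0.3 -0.4] gap 0.031 az 18.0 tilt [ 0.001 -0.001 -1.   ]
[-0.0002, -0.0144, 0.0029] [-10.5, 0.1, -0.0]
[0.0, -0.0146, 0.0015] [-6.0, 0.0, 0.0]
[0.0, -0.0146, 0.0015] [-6.0, 0.0, 0.0]
[0.0, -0.0146, 0.0015] [-6.0, 0.0, 0.0]
[0.0, -0.0146, 0.0015] [-6.0, 0.0, 0.0]
```

{"name": "apply_moves", "arguments": {"targets": [[[0,-0.0145,0.003],[-9,0,0],-0.3],[[0,-0.0145,0.0015],[-6,0,0],-0.3],[[0,-0.0145,0.0015],[-6,0,0],-0.3],[[0,-0.0145,0.0015],[-6,0,0],-0.3]]}}

```text
t: 5.32
ee_pos: [0.4948, -0.002, 0.0259]
tcp_rot: [[0.005, 0.696, 0.718], [-0.002, 0.718, -0.696], [-1.0, 0.002, 0.005]]
force: [1.4, 0.1, -0.1]
finger_gap: 0.0309
```

```bash
python3 -c "
from h import *
arc(6,5);shot('s10','scene',130,270,120,300,4,1.5)"
```

```text
ang 139.7 r 0.1407
t 5.33 p [ 0.4948 -0.002   0.0259] F [ 1.4  0.1 -0.1] gap 0.0309 az 45.9 tilt [ 0.005 -0.002 -1.   ]
[0.0009, -0.0146, 0.0019] [-6.8, 0.3, -0.1]
[0.0, -0.0146, 0.0015] [-6.0, 0.0, 0.0]
[0.0, -0.0146, 0.0015] [-6.0, 0.0, 0.0]
[0.0, -0.0146, 0.0015] [-6.0, 0.0, 0.0]
[0.0, -0.0146, 0.0015] [-6.0, 0.0, 0.0]
```

View pics/s10.png

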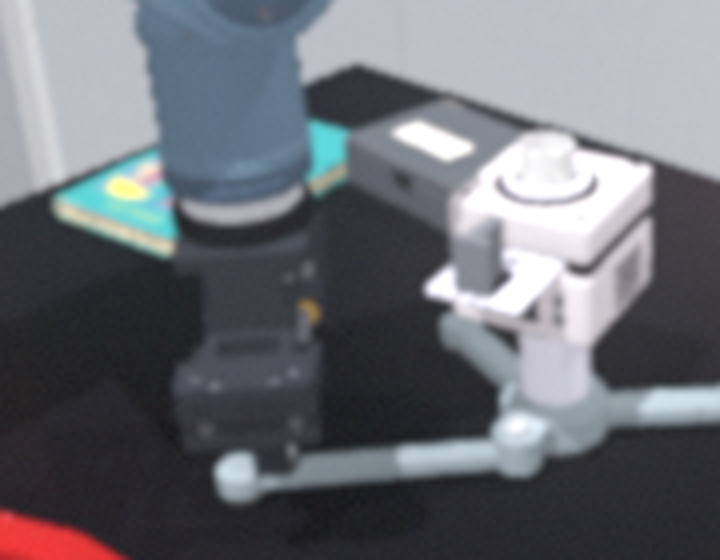

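The leg is following, with the post inside the fingers and the reader upright. I keep going.

{"name": "apply_moves", "arguments": {"targets": [[[0.001,-0.0145,0.002],[-6.8,0.3,0],-0.3],[[0,-0.0145,0.0015],[-6,0,0],-0.3],[[0,-0.0145,0.0015],[-6,0,0],-0.3],[[0,-0.0145,0.0015],[-6,0,0],-0.3]]}}

```text
t: 5.88
ee_pos: [0.4664, -0.0544, 0.0254]
tcp_rot: [[0.001, 0.321, 0.947], [0.002, 0.947, -0.321], [-1.0, 0.002, 0.0]]
force: [1.2, 0.2, -1.0]
finger_gap: 0.031
```

```bash
python3 -c "
from h import *
arc(5,5);shot('s11','scene',130,270,120,300,4,1.5)"
```

```text
ang 164.1 r 0.141
t 5.88 p [ 0.4664 -0.0544  0.0254] F [ 1.2  0.2 -1. ] gap 0.031 az 71.3 tilt [ 0.001  0.002 -1.   ]
[0.0003, -0.0122, 0.0016] [-4.8, 0.0, -0.1]
[0.0, -0.0122, 0.0012] [-5.0, 0.0, 0.0]
[0.0, -0.0122, 0.0012] [-5.0, 0.0, 0.0]
[0.0, -0.0122, 0.0012] [-5.0, 0.0, 0.0]
[0.0, -0.0122, 0.0012] [-5.0, 0.0, 0.0]
```

View pics/s11.png

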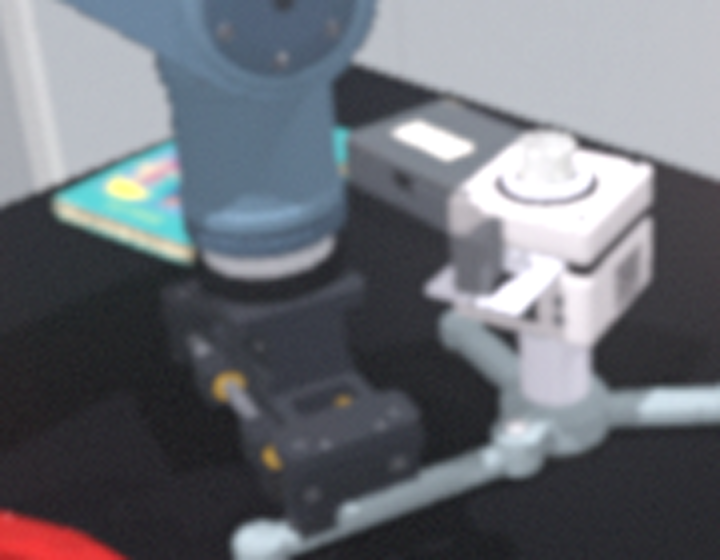

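{"name": "apply_moves", "arguments": {"targets": [[[0,-0.012,0.0015],[-5,0,0],-0.3],[[0,-0.012,0.001],[-5,0,0],-0.3],[[0,-0.012,0.001],[-5,0,0],-0.3],[[0,-0.012,0.001],[-5,0,0],-0.3]]}}

```text
t: 6.42
ee_pos: [0.4613, -0.102, 0.0254]
tcp_rot: [[0.001, -0.023, 1.0], [0.004, 1.0, 0.023], [-1.0, 0.004, 0.001]]
force: [1.6, 3.3, -1.1]
finger_gap: 0.0309
```

```bash
python3 -c "
from h import *
arc(4,4)"
```

```text
ang -176.3 r 0.141
t 6.42 p [ 0.4613 -0.102   0.0254] F [ 1.6  3.3 -1.1] gap 0.0309 az 91.3 tilt [ 0.001  0.004 -1.   ]
[0.0004, -0.0098, 0.0012] [-3.3, 0.1, -0.2]
[0.0, -0.0098, 0.0009] [-4.0, 0.0, 0.0]
[0.0, -0.0098, 0.0009] [-4.0, 0.0, 0.0]
[0.0, -0.0098, 0.0009] [-4.0, 0.0, 0.0]
```

{"name": "apply_moves", "arguments": {"targets": [[[0,-0.01,0.001],[-3.5,0,0],-0.3],[[0,-0.01,0.001],[-4,0,0],-0.3],[[0,-0.008,0.001],[-3.5,0,0],-0.3]]}}

```text
t: 6.8
ee_pos: [0.4662, -0.1283, 0.0252]
tcp_rot: [[-0.001, -0.21, 0.978], [0.007, 0.978, 0.21], [-1.0, 0.007, 0.0]]
force: [-0.4, -1.0, -0.7]
finger_gap: 0.031
```

```bash
python3 -c "
from h import *
arc(4,2);shot('s12','scene',130,290,120,300,3.6,1.5);shot('t12','top',130,290,150,320,3.6,1.5)"
```

```text
ang -165.4 r 0.1403
t 6.8 p [ 0.4662 -0.1283  0.0252] F [-0.4 -1.  -0.7] gap 0.031 az 102.1 tilt [-0.001  0.007 -1.   ]
[0.0001, -0.0098, 0.0006] [-3.5, 0.0, -0.4]
[0.0, -0.0098, 0.0009] [-4.0, 0.0, 0.0]
```

View pics/s12.png

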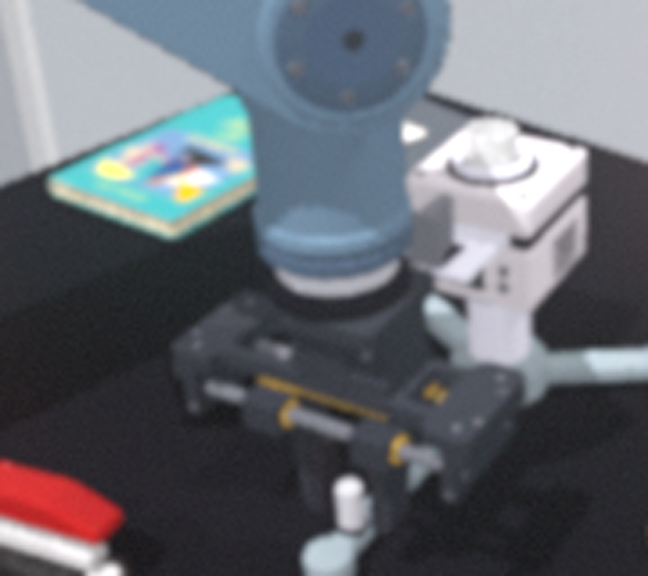

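View pics/t12.png

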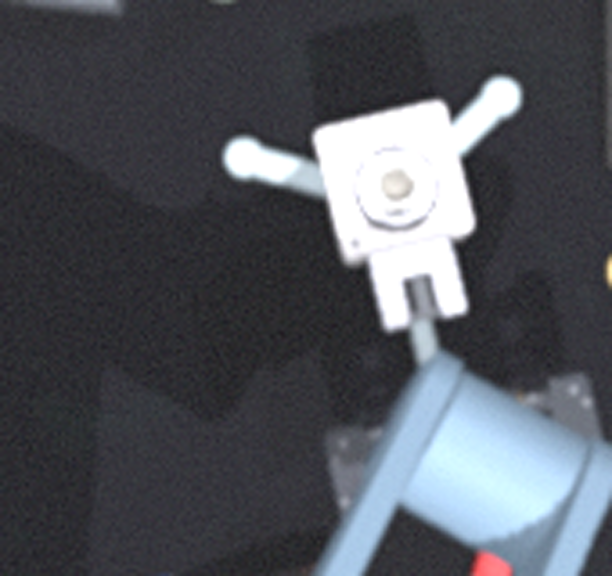

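It seems to have snapped: the force dropped to about 0 and the bar points straight out. I rise and check.

{"name": "apply_moves", "arguments": {"targets": [[[-0.03,0.001,0],[0,0,0],-0.3],[[-0.045,0,0],[0,0,0],-0.3],[[-0.045,0,0],[0,0,0],0],[[-0.045,0,0],[0,0,0],0],[[-0.045,0,0],[0,0,0],0]]}}

```text
t: 7.52
ee_pos: [0.4636, -0.1252, 0.2372]
tcp_rot: [[-0.01, -0.19, 0.982], [0.012, 0.982, 0.19], [-1.0, 0.014, -0.008]]
force: [0.3, -0.0, 0.4]
finger_gap: 0.0443
```

{"name": "apply_moves", "arguments": {"targets": [[[0,-0.04,-0.03],[0,0,0],0],[[0,-0.05,-0.03],[0,0,0],0],[[0,-0.05,0],[0,0,0],0]]}}

```text
t: 7.9
ee_pos: [0.4332, -0.2744, 0.2422]
tcp_rot: [[-0.001, -0.187, 0.982], [0.006, 0.982, 0.187], [-1.0, 0.006, 0.0]]
force: [0.8, 0.7, 0.1]
finger_gap: 0.0442
```

```bash
python3 -c "
from h import *
plan([],[])
for n in('top','scene'): cv2.imwrite('pics/'+n+'13.png',eyes.read_camera(n))
shot('s13','scene',130,290,120,300,3.6,1.5);shot('t13','top',130,270,180,320,4.2,1.5)"
```

```text
t 7.9 p [ 0.4332 -0.2744  0.2422] F [0.8 0.7 0.1] gap 0.0442 az 100.8 tilt [-0.001  0.006 -1.   ]
```

View pics/s13.png

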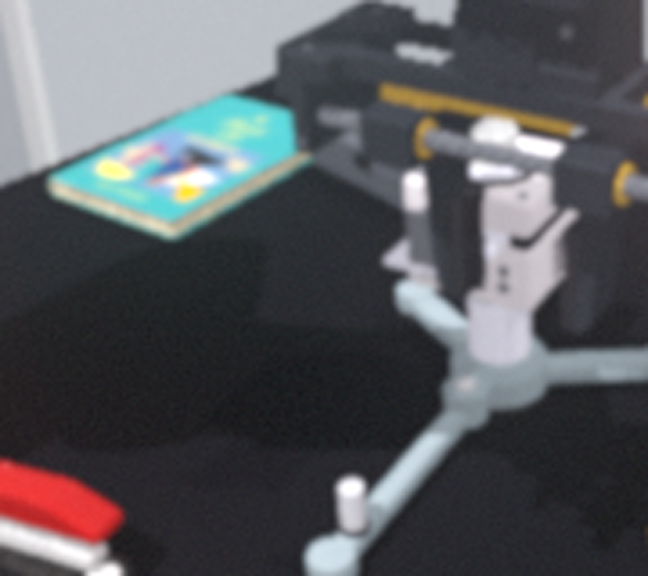

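View pics/t13.png

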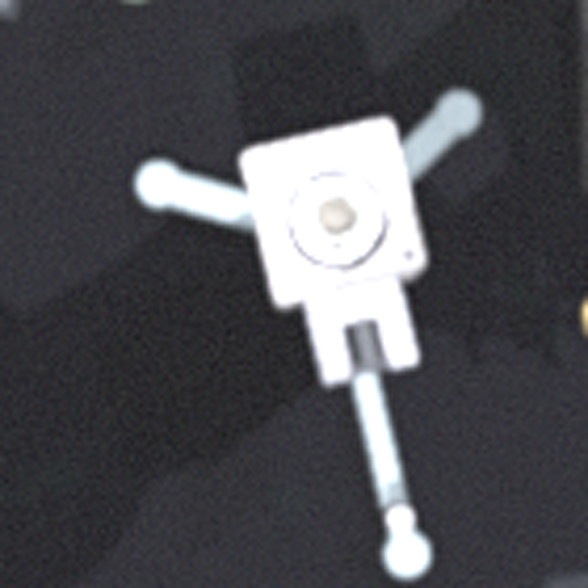

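The leg points straight out. Now I measure the leg angle and the pull.

```bash
python3 -c "
from h import *
T=lambda x,y,z: onz('top',180+(x+.5)/4.2-.5,130+(y+.5)/4.2-.5,z)
c=[T(x,y,.178) for x,y in((239,152),(390,115),(429,268),(277,307))];ctr=np.mean(c,0);v=c[0]+c[1]-c[2]-c[3];w=c[0]+c[3]-c[1]-c[2]
print('ctr',ctr.round(4),'yaw',np.degrees([np.arctan2(v[1],v[0]),np.arctan2(-w[0],w[1])]))
po=T(399,514,.054);fo=T(407,553,.024);print('post',po.round(4),'foot',fo.round(4))
for q in(po,fo):
  d=q[:2]-PIN;print('ang',np.degrees(np.arctan2(d[1],d[0]))%360,np.linalg.norm(d))
cup=T(337,215,.203);print('cup',cup.round(4))
a=cv2.imread('pics/top13.png')[195:225,245:285];cv2.imwrite('pics/pz.png',cv2.resize(a,None,fx=16,fy=16,interpolation=cv2.INTER_CUBIC))
"
```

```text
ctr [ 0.651  -0.0819  0.178 ] yaw [13.16949073 13.4360137 ]
post [ 0.4694 -0.123   0.054 ] foot [ 0.4428 -0.1292  0.024 ]
ang 192.74434567300796 0.13589933478802288
ang 192.82301641570552 0.1632676758975429
cup [ 0.6457 -0.0832  0.203 ]
```

View pics/pz.png

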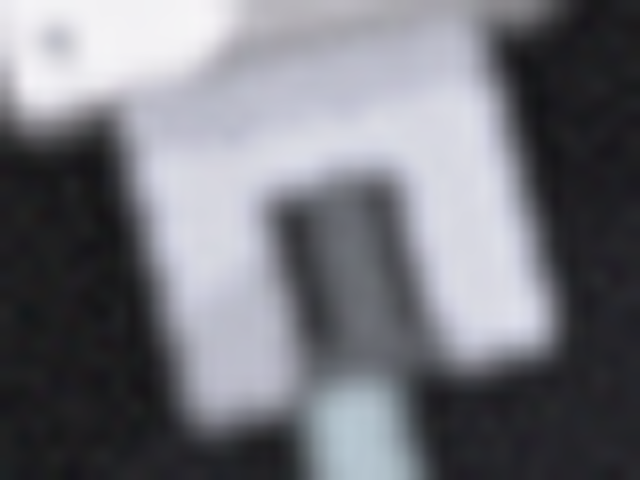

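```bash
python3 -c "
from h import *
T=lambda x,y,z: onz('top',245+(x+.5)/16-.5,195+(y+.5)/16-.5,z)
a=T(348,180,.186);b=T(378,366,.186);print('fin rear/front',a.round(4),b.round(4),np.linalg.norm(a-b),'mid',((a+b)/2).round(4))
L=T(192,425,.15);R=T(560,350,.15);print('slide front mid',((L+R)/2).round(4), L.round(4),R.round(4))
e=L-R;print('yaw from slide front',np.degrees(np.arctan2(-e[0],e[1])))
for th in(12.1,13.2):
  X=np.array([np.cos(np.radians(th)),np.sin(np.radians(th))]);print(th,'pull pred',np.array([.6508,-.0822])-.079*X)
"
```

```text
fin rear/front [ 0.5867 -0.0982  0.186 ] [ 0.5587 -0.1023  0.186 ] 0.028345310255555922 mid [ 0.5727 -0.1002  0.186 ]
slide front mid [ 0.5562 -0.1033  0.15  ] [ 0.5508 -0.0747  0.15  ] [ 0.5616 -0.1319  0.15  ]
yaw from slide front 10.699563350269855
12.1 pull pred [ 0.57355512 -0.09875987]
13.2 pull pred [ 0.57388727 -0.10023972]
```

```bash
python3 -c "
from h import *
plan([((.573,-.0995,.235),102.4)],[6])"
```

```text
t 8.1 p [ 0.4337 -0.2732  0.2409] F [ 0.7 -0.2  0.2] gap 0.044 az 100.8 tilt [-0.003  0.009 -1.   ]
[0.0012, 0.0241, 0.0282] [-0.3, -0.0, -0.1]
[0.0011, 0.0239, 0.0283] [-0.3, -0.0, -0.1]
[0.0011, 0.0238, 0.0284] [-0.3, -0.0, -0.1]
[0.0011, 0.0237, 0.0286] [-0.3, -0.0, -0.1]
[0.001, 0.0235, 0.0287] [-0.3, -0.0, -0.1]
[0.001, 0.0234, 0.0288] [-0.3, -0.0, -0.1]
```

{"name": "apply_moves", "arguments": {"targets": [[[0,0.024,0.028],[-0.3,0,-0.1],0],[[0,0.024,0.028],[-0.3,0,-0.1],0],[[0,0.024,0.028],[-0.3,0,-0.1],0],[[0.001,0.0235,0.0285],[-0.3,0,-0.1],0],[[0.001,0.0235,0.0285],[-0.3,0,-0.1],0]]}}

```text
t: 8.72
ee_pos: [0.5493, -0.1174, 0.2388]
tcp_rot: [[-0.004, -0.207, 0.978], [0.003, 0.978, 0.207], [-1.0, 0.003, -0.003]]
force: [0.1, -0.4, 0.5]
finger_gap: 0.0438
```

{"name": "apply_moves", "arguments": {"targets": [[[0,0.0235,0.0285],[-0.3,0,-0.1],0],[[0,0,0],[0,0,0],0]]}}

```text
t: 8.98
ee_pos: [0.5725, -0.0813, 0.2385]
tcp_rot: [[-0.005, -0.216, 0.976], [0.002, 0.976, 0.216], [-1.0, 0.003, -0.004]]
force: [-0.4, -0.1, 0.2]
finger_gap: 0.0441
```

```bash
python3 -c "
from h import *
plan([((.573,-.0995,.2),102.4)],[2])
shot('s14','scene',90,250,140,320,3.6,1.7)"
```

```text
t 8.97 p [ 0.5725 -0.0813  0.2385] F [-0.4 -0.1  0.2] gap 0.0441 az 102.5 tilt [-0.005  0.002 -1.   ]
[0.0192, -0.009, -0.0017] [0.0, -0.1, -0.1]
[0.0192, -0.009, -0.0017] [0.0, -0.1, -0.1]
```

View pics/s14.png

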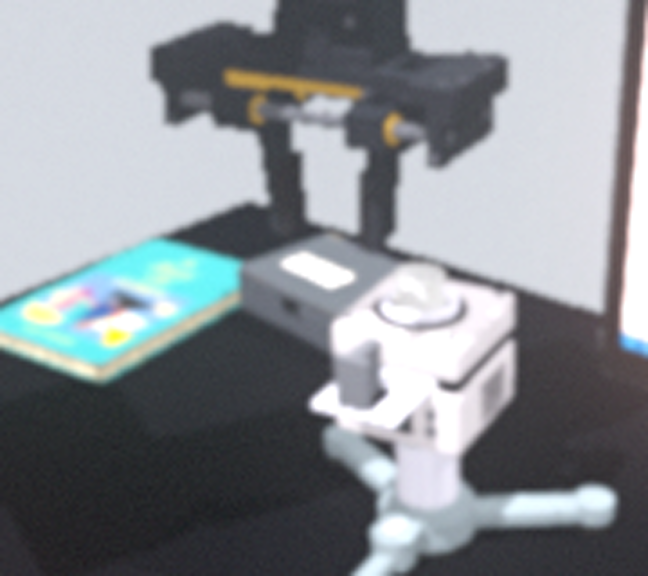

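{"name": "apply_moves", "arguments": {"targets": [[[0,-0.0185,-0.0035],[0,-0.2,-0.1],0],[[0,0,0],[0,0,0],0]]}}

```text
t: 9.28
ee_pos: [0.5712, -0.1027, 0.2383]
tcp_rot: [[-0.002, -0.214, 0.977], [0.001, 0.977, 0.214], [-1.0, 0.001, -0.002]]
force: [0.3, 0.3, 0.3]
finger_gap: 0.0441
```

```bash
python3 -c "
from h import *
plan([((.573,-.0995,.2),102.4)],[2])
shot('s15','scene',90,250,140,320,3.6,1.7)
s=get_state();p=np.array(s['ee_pos']);R=np.array(s['tcp_rot'])
f=lambda q:tuple(int(v) for v in (proj('scene',q)-[140,90])*3.6+2)
a=cv2.imread('pics/s15.png')
for y in(-.022,.022):
  for x,c in((.019,(0,0,255)),(0,(0,255,0)),(-.01,(255,0,0))): cv2.line(a,f(p+R@[x,y,-.009]),f(p+R@[x,y,.009]),c,2)
cv2.circle(a,f([.573,-.0995,.186]),3,(0,0,255),-1)
cv2.imwrite('pics/s15.png',a)
"
```

```text
t 9.28 p [ 0.5712 -0.1027  0.2383] F [0.3 0.3 0.3] gap 0.0441 az 102.4 tilt [-0.002  0.001 -1.   ]
[0.0192, 0.0014, 0.0013] [-0.0, -0.1, -0.0]
[0.0192, 0.0014, 0.0012] [-0.0, -0.1, -0.0]
```

View pics/s15.png

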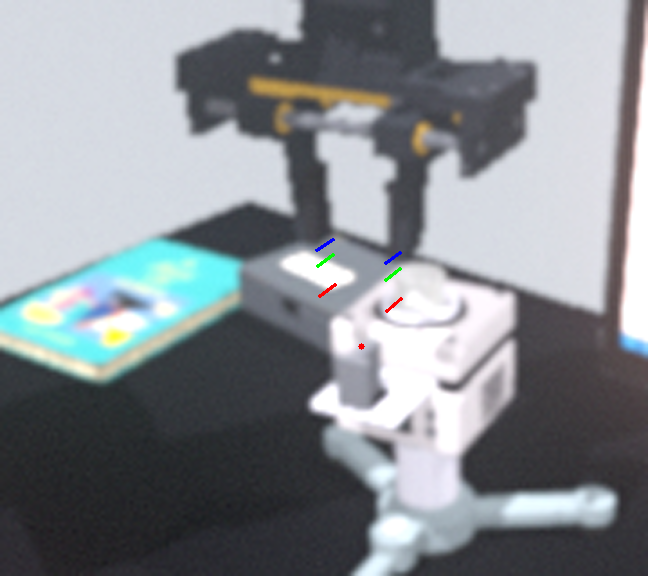

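{"name": "apply_moves", "arguments": {"targets": [[[0.019,0.0015,0.001],[0,0,0],0],[[0.019,0.001,0.001],[0,0,0],0],[[0.012,0,0],[0,0,0],0],[[0.006,0,0],[0,0,0],0],[[0,0,0],[0,0,0],0]]}}

```text
t: 9.95
ee_pos: [0.5707, -0.1006, 0.1772]
tcp_rot: [[-0.004, -0.21, 0.978], [0.002, 0.978, 0.21], [-1.0, 0.003, -0.004]]
force: [0.4, 0.3, 0.0]
finger_gap: 0.0443
```

```bash
python3 -c "
from h import *
plan([((.573,-.0995,.17),102.4)],[1])
shot('s16','scene',120,220,180,300,5.5,1.7)"
```

```text
t 9.95 p [ 0.5707 -0.1006  0.1772] F [0.4 0.3 0. ] gap 0.0443 az 102.1 tilt [-0.004  0.002 -1.   ]
[0.0072, 0.0005, 0.0025] [-0.3, -0.2, -0.2]
```

View pics/s16.png

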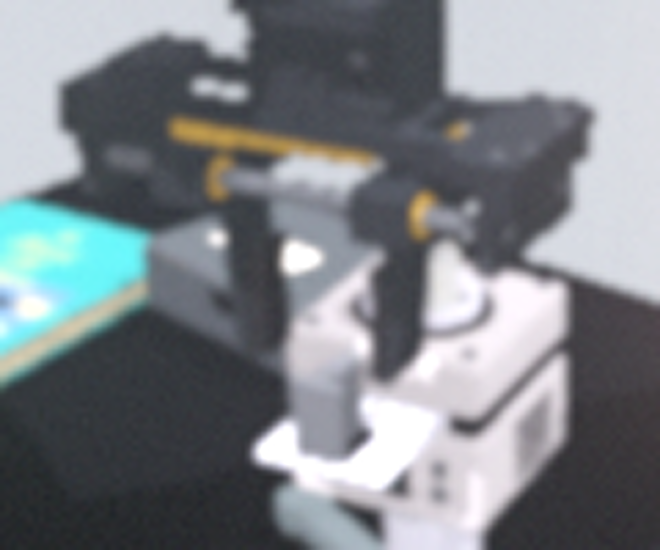

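The visible fingertips are only level with the top of the fin, so the offset seen earlier holds. I keep descending in small steps, watching the z force.

{"name": "apply_moves", "arguments": {"targets": [[[0.004,0.0005,0.002],[0,0,0],0],[[0.003,0,0],[0,0,0],0]]}}

```text
t: 10.25
ee_pos: [0.5738, -0.0999, 0.1716]
tcp_rot: [[-0.001, -0.21, 0.978], [0.001, 0.978, 0.21], [-1.0, 0.001, -0.001]]
force: [0.5, -0.6, -0.3]
finger_gap: 0.0442
```

{"name": "apply_moves", "arguments": {"targets": [[[0.004,0,0],[0,0,0],0],[[0.003,0,0],[0,0,0],0]]}}

```text
t: 10.5
ee_pos: [0.574, -0.0999, 0.1645]
tcp_rot: [[-0.001, -0.211, 0.978], [0.001, 0.978, 0.211], [-1.0, 0.001, -0.0]]
force: [0.1, -0.1, -1.2]
finger_gap: 0.0444
```

```bash
python3 -c "
from h import *
plan([((.573,-.0995,.155),102.4)],[1])
shot('s17','scene',120,220,180,300,5.5,1.7)"
```

```text
t 10.5 p [ 0.574  -0.0999  0.1645] F [ 0.1 -0.1 -1.2] gap 0.0444 az 102.2 tilt [-0.001  0.001 -1.   ]
[0.0095, 0.0006, -0.0009] [-0.2, -0.0, -0.1]
```

View pics/s17.png

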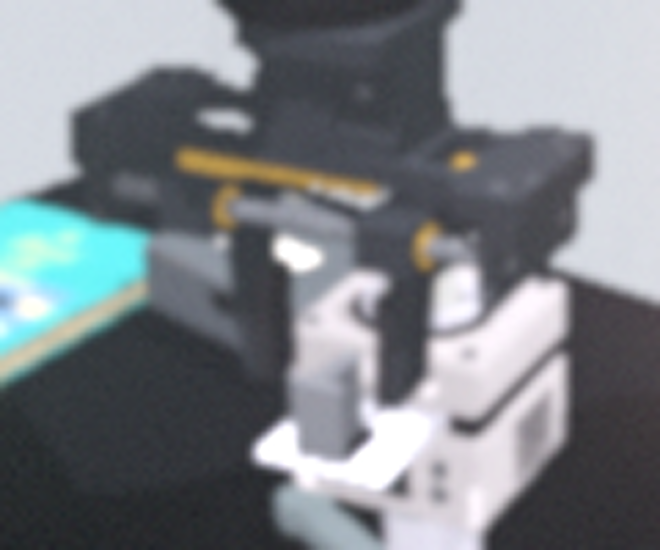

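No contact at a TCP height where the stated tips would already be below the plate, so the picture is right. I go on down.

{"name": "apply_moves", "arguments": {"targets": [[[0.004,0,-0.001],[0,0,0],0],[[0.004,0,0],[0,0,0],0],[[0.003,0,0],[0,0,0],0]]}}

```text
t: 10.92
ee_pos: [0.5728, -0.1001, 0.1525]
tcp_rot: [[-0.001, -0.211, 0.978], [0.001, 0.978, 0.211], [-1.0, 0.001, -0.001]]
force: [-0.1, 0.1, 0.4]
finger_gap: 0.0441
```

```bash
python3 -c "
from h import *
plan([((.573,-.0995,.15),102.4)],[1])
shot('s18','scene',120,220,180,300,5.5,1.7)"
```

```text
t 10.93 p [ 0.5728 -0.1001  0.1525] F [-0.1  0.1  0.4] gap 0.0441 az 102.2 tilt [-0.001  0.001 -1.   ]
[0.0025, 0.0006, 0.0004] [-0.2, -0.0, -0.1]
```

View pics/s18.png

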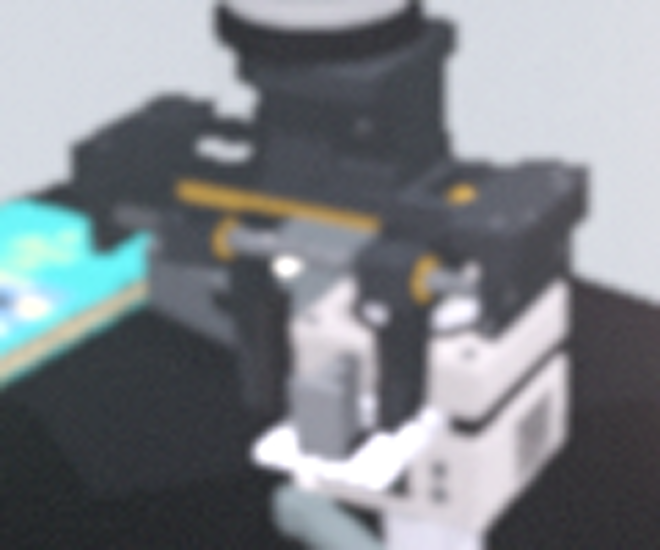

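The tips are now well down either side of the fin, just above the slide plate. I close the jaws.

{"name": "apply_moves", "arguments": {"targets": [[[0.001,0.0005,0],[0,0,0],-0.4],[[0,0,0],[0,0,0],-0.7],[[0,0,0],[0,0,0],-1],[[0,0,0],[0,0,0],-1],[[0,0,0],[0,0,0],-1]], "squeeze": 35}}

```text
t: 11.6
ee_pos: [0.5727, -0.1003, 0.1511]
tcp_rot: [[-0.001, -0.211, 0.978], [-0.0, 0.978, 0.211], [-1.0, -0.0, -0.001]]
force: [-0.4, 0.6, -1.0]
finger_gap: 0.0097
```

```bash
python3 -c "
from h import *
plan([((.5728,-.1001,.1525),102.4)],[1])
shot('s19','scene',120,220,180,300,5.5,1.7);shot('t19','top',130,270,180,320,4.2,1.5)"
```

```text
t 11.6 p [ 0.5727 -0.1003  0.1511] F [-0.4  0.6 -1. ] gap 0.0097 az 102.2 tilt [-0.001 -0.    -1.   ]
[-0.0014, 0.0002, 0.0002] [-0.2, -0.1, 0.0]
```

View pics/s19.png

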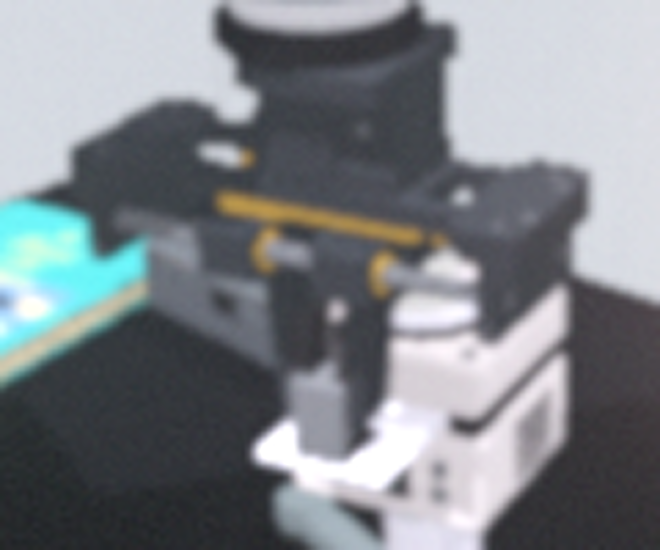

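View pics/t19.png

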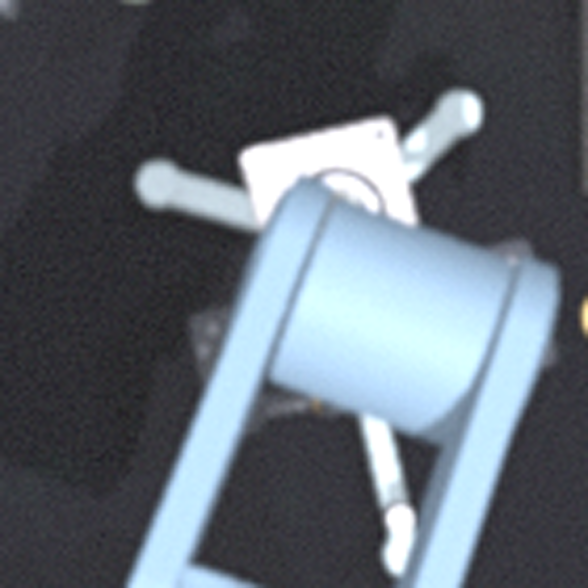

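The fin is gripped, with a 9.7 mm gap, and the housing hasn't moved. Pulling in small steps along -z of the tool.

{"name": "apply_moves", "arguments": {"targets": [[[0,0,-0.004],[0,0,0],-1],[[0,0,-0.006],[0,0,0],-1],[[0,0,-0.006],[0,0,0],-1]]}}

```text
t: 12.08
ee_pos: [0.5588, -0.1035, 0.1511]
tcp_rot: [[0.005, -0.211, 0.977], [-0.0, 0.977, 0.211], [-1.0, -0.001, 0.004]]
force: [5.7, 0.0, -3.9]
finger_gap: 0.0096
```

```bash
cat >> h.py <<'E'
P0=np.array([.5727,-.1003,.1511]);X=np.array([np.cos(np.radians(12.3)),np.sin(np.radians(12.3)),0])
def st():
    s=get_state();d=np.array(s["ee_pos"])-P0;F=np.array(s["force"])
    print("t",round(s["t"],2),"out mm",round(-d@X*1e3,1),"lat",round((d@np.array([-X[1],X[0],0]))*1e3,1),"dz",round(d[2]*1e3,1),"F",F.round(1),"Fx",round(F@X,1),"gap",round(s["finger_gap"]*1e3,1))
E
python3 -c "
from h import *
st();shot('s20','scene',120,220,180,300,5.5,1.7)"
```

```text
t 12.07 out mm 14.2 lat -0.1 dz 0.0 F [ 5.7  0.  -3.9] Fx 5.6 gap 9.6
```

View pics/s20.png

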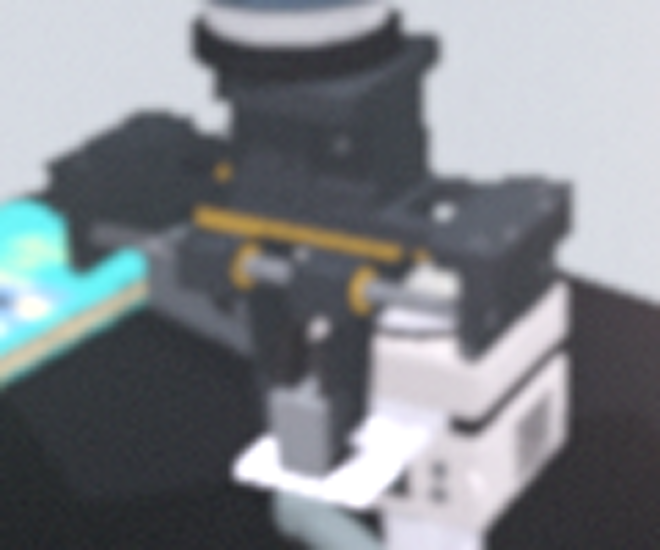

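{"name": "apply_moves", "arguments": {"targets": [[[0.0005,0,-0.006],[0,-0.3,0],-1],[[0,0,-0.006],[0,0,0],-1],[[0,0,-0.006],[0,0,0],-1],[[0,0,-0.005],[0,0,0],-1]]}}

```text
t: 12.62
ee_pos: [0.5388, -0.108, 0.1508]
tcp_rot: [[0.019, -0.211, 0.977], [0.001, 0.977, 0.212], [-1.0, -0.003, 0.019]]
force: [8.4, -0.4, -5.2]
finger_gap: 0.0093
```

```bash
python3 -c "
from h import *
st()"
```

```text
t 12.62 out mm 34.8 lat -0.3 dz -0.3 F [ 8.4 -0.4 -5.2] Fx 8.2 gap 9.3
```

{"name": "apply_moves", "arguments": {"targets": [[[0,0,-0.004],[0,0.5,0],-1],[[0,0,-0.002],[0,0,0],-1]]}}

```text
t: 12.88
ee_pos: [0.5347, -0.109, 0.1508]
tcp_rot: [[0.016, -0.211, 0.977], [-0.001, 0.977, 0.211], [-1.0, -0.004, 0.016]]
force: [8.8, -0.3, -7.5]
finger_gap: 0.0098
```

```bash
python3 -c "
from h import *
st();a=eyes.read_camera('scene');cv2.imwrite('pics/sc21.png',a)
a=a[170:225,205:275];cv2.imwrite('pics/s21.png',cv2.resize(a,None,fx=10,fy=10,interpolation=cv2.INTER_CUBIC))"
```

```text
t 12.88 out mm 38.9 lat -0.4 dz -0.3 F [ 8.8 -0.3 -7.5] Fx 8.5 gap 9.8
```

View pics/s21.png

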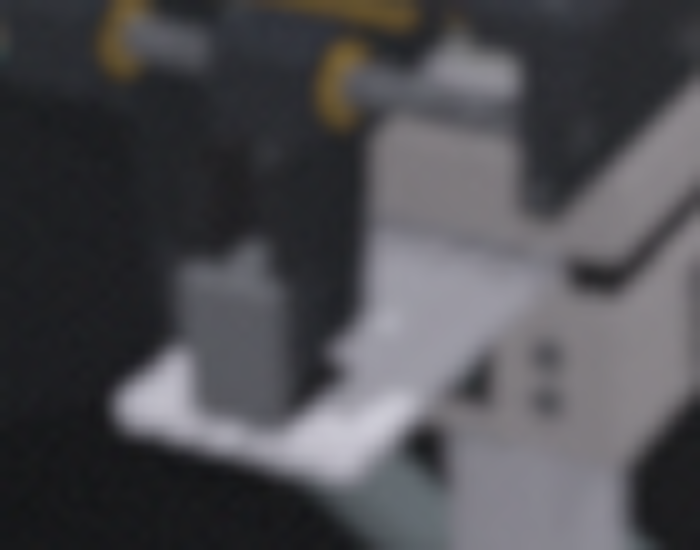

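```bash
python3 -c "
from h import *
A=cv2.imread('pics/scene0.png');B=cv2.imread('pics/sc21.png')
for n,a in(('h0',A),('h1',B)):
  c=a[170:225,205:275];c=cv2.resize(c,None,fx=10,fy=10,interpolation=cv2.INTER_CUBIC)
  cl=cv2.createCLAHE(3,(3,3)).apply(cv2.cvtColor(c,cv2.COLOR_BGR2GRAY));cv2.imwrite('pics/'+n+'.png',cl)
"
```

```text
(no output)
```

View pics/h0.png

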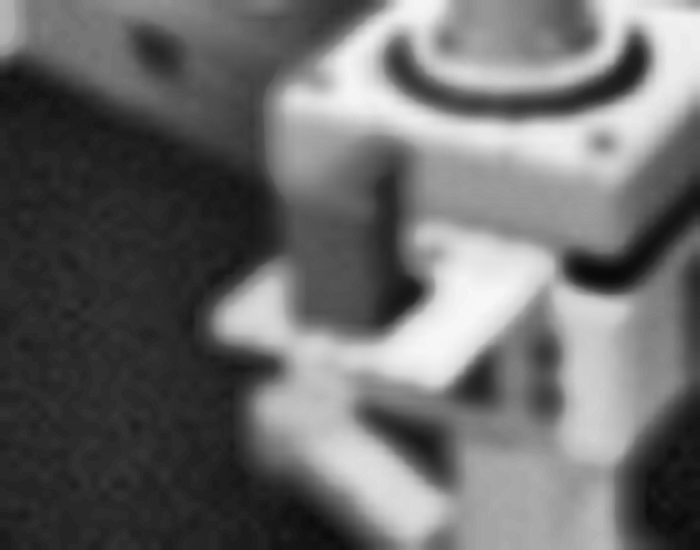

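View pics/h1.png

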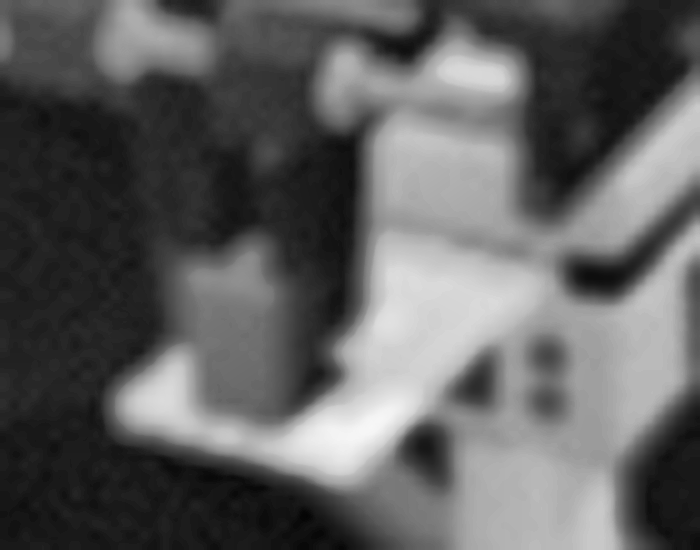

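```bash
python3 -c "
from h import *
T=lambda x,y: onz('scene',205+(x+.5)/10-.5,170+(y+.5)/10-.5,.148)
for a,b in(((440,388),(345,485)),((212,325),(112,410)),((340,335),(240,418))):
  d=T(*b)-T(*a);print('out',(-d@X).round(4),'lat',(d@np.array([-X[1],X[0],0])).round(4))
c=onz('scene',205+46,170+24.3,.15)
print('face pred px', [((proj('scene',np.array([.6508,-.0822,0])-.045*X+np.array([-X[1],X[0],0])*l+[0,0,.15])-[205,170])*10).round(0).tolist() for l in(-.028,0,.028)])
"
```

```text
out 0.0414 lat -0.0006
out 0.0392 lat 0.0004
out 0.0386 lat 0.0018
face pred px [[540.0, 260.0], [429.0, 233.0], [321.0, 208.0]]
```

{"name": "apply_moves", "arguments": {"targets": [[[0.001,0,-0.0015],[0,0.5,0],-1],[[0,0,-0.0005],[0,0,0],-1]]}}

```text
t: 13.18
ee_pos: [0.5354, -0.1088, 0.1509]
tcp_rot: [[0.015, -0.211, 0.977], [-0.002, 0.977, 0.211], [-1.0, -0.005, 0.014]]
force: [7.3, -0.2, -6.1]
finger_gap: 0.0097
```

```bash
python3 -c "
from h import *
st();a=np.mean([eyes.read_camera('scene').astype(float) for _ in range(6)],0)
np.save('av.npy',a);st();print(get_state()['tcp_rot'][0])
c=np.clip((a[185:205,238:265]-90)*2.2,0,255).astype('uint8');cv2.imwrite('pics/s22.png',cv2.resize(c,None,fx=26,fy=26,interpolation=cv2.INTER_CUBIC))"
```

```text
t 13.18 out mm 38.2 lat -0.4 dz -0.2 F [ 7.3 -0.2 -6.1] Fx 7.1 gap 9.7
t 13.47 out mm 38.3 lat -0.4 dz -0.3 F [ 6.8 -0.1 -4.5] Fx 6.6 gap 9.5
[ 0.01440707 -0.21120988  0.97733455]
```

View pics/s22.png

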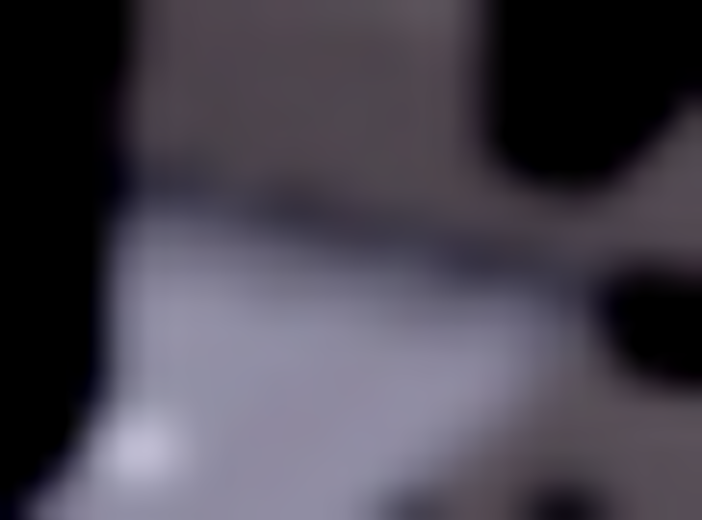

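{"name": "apply_moves", "arguments": {"targets": [[[0.001,0,-0.003],[0,0.6,0],-1],[[0,0,-0.0015],[0,0,0],-1]]}}

```text
t: 13.72
ee_pos: [0.5341, -0.1091, 0.1509]
tcp_rot: [[0.012, -0.211, 0.977], [-0.003, 0.977, 0.211], [-1.0, -0.006, 0.011]]
force: [9.0, -0.4, -7.9]
finger_gap: 0.0096
```

```bash
cat > look.py <<'E'
import sys
from h import *
st();a=np.mean([eyes.read_camera('scene').astype(float) for _ in range(6)],0)
np.save('av.npy',a);st();R=np.array(get_state()['tcp_rot']);print('tilt',R[:,0].round(4))
c=np.clip((a[185:205,238:265]-90)*2.2,0,255).astype('uint8');cv2.imwrite('pics/'+sys.argv[1]+'.png',cv2.resize(c,None,fx=26,fy=26,interpolation=cv2.INTER_CUBIC))
E
python3 look.py s23
```

```text
t 13.72 out mm 39.6 lat -0.4 dz -0.2 F [ 9.  -0.4 -7.9] Fx 8.8 gap 9.6
t 14.03 out mm 39.8 lat -0.4 dz -0.3 F [ 8.   0.4 -4.7] Fx 7.9 gap 9.7
tilt [ 0.0117 -0.0035 -0.9999]
```

View pics/s23.png

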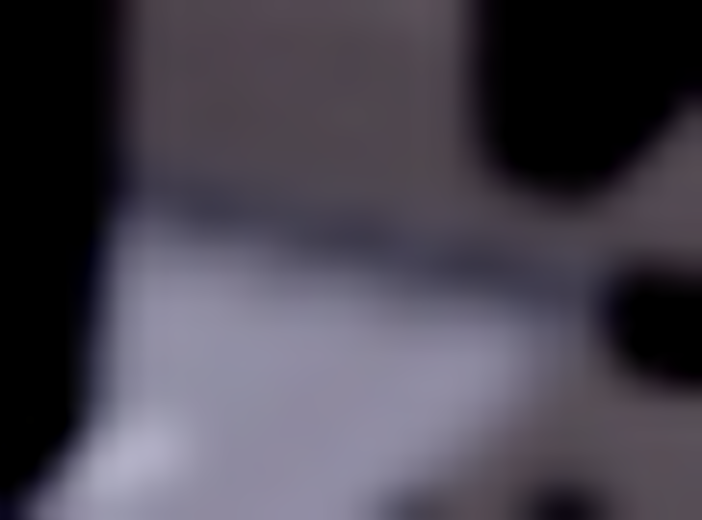

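```bash
python3 - <<'E'
from h import *
A=cv2.cvtColor(cv2.imread('pics/scene0.png'),cv2.COLOR_BGR2GRAY).astype(np.float32)
B=cv2.cvtColor(np.load('av.npy').astype('uint8'),cv2.COLOR_BGR2GRAY).astype(np.float32)
for n,(r0,r1,c0,c1) in dict(housing_right=(188,215,262,285),tripod_right=(215,245,272,315),book=(160,190,140,170),).items():
    t=A[r0:r1,c0:c1];print(n,cv2.phaseCorrelate(t,B[r0:r1,c0:c1],cv2.createHanningWindow(t.shape[::-1],cv2.CV_32F)))
# slide front edge: sample brightness along reader x on z=.150 at lateral offsets, both images
Y=np.array([-X[1],X[0],0]);c0=np.array([.6508,-.0822,.150])-.045*X
for lat in(-.024,-.02,-.016,.02,.024):
    out=[]
    for im in(A,B):
        s=np.arange(.02,.12,.0005);px=np.array([proj('scene',c0-X*v+Y*lat) for v in s],np.float32)
        v=cv2.remap(im,px[:,0:1],px[:,1:2],cv2.INTER_LINEAR).ravel();g=np.gradient(cv2.GaussianBlur(v[:,None],(1,9),2).ravel());out.append(s[np.argmin(g)])
    print(lat,'front edge mm',np.round(np.array(out)*1e3,1),'travel',round((out[1]-out[0])*1e3,1))
for lat in(-.012,-.006,0,.006):
    s=np.arange(-.004,.014,.001);px=np.array([proj('scene',c0-X*v+Y*lat) for v in s],np.float32)
    print(lat,cv2.remap(B,px[:,0:1],px[:,1:2],cv2.INTER_LINEAR).ravel().round(0).astype(int))
E
```

```text
housing_right ((-0.06697092747044842, 0.687336182363623), 1.0027242479500946)
tripod_right ((0.3302994395087566, -0.13887371297691686), 0.6761738791289152)
book ((-0.011395442658617583, 0.1903495964525863), 0.961518923971388)
-0.024 front edge mm [100. 100.] travel 0.0
-0.02 front edge mm [98.  98.5] travel 0.5
-0.016 front edge mm [98.5 99.5] travel 1.0
0.02 front edge mm [59.  98.5] travel 39.5
0.024 front edge mm [56. 96.] travel 40.0
-0.012 [122 121 121 122 123 125 126 129 131 135 138 141 144 145 148 149 151 152]
-0.006 [119 119 120 120 120 122 126 128 131 133 136 139 141 144 146 148 149 151]
0 [121 121 121 122 124 126 128 131 133 136 138 141 143 146 148 149 151 153]
0.006 [119 119 119 119 120 121 124 127 130 133 136 139 140 141 143 144 144 142]
```

```bash
python3 -c "
from h import *
st();cv2.imwrite('pics/fin_s.png',cv2.resize(eyes.read_camera('scene')[100:330,100:400],None,fx=2.5,fy=2.5));cv2.imwrite('pics/fin_t.png',cv2.resize(eyes.read_camera('top')[110:290,130:380],None,fx=3,fy=3));st()"
```

```text
t 14.03 out mm 39.8 lat -0.4 dz -0.3 F [ 8.   0.4 -4.7] Fx 7.9 gap 9.7
t 14.12 out mm 39.8 lat -0.4 dz -0.3 F [ 7.7 -0.3 -4.7] Fx 7.4 gap 10.0
```

View pics/fin_s.png

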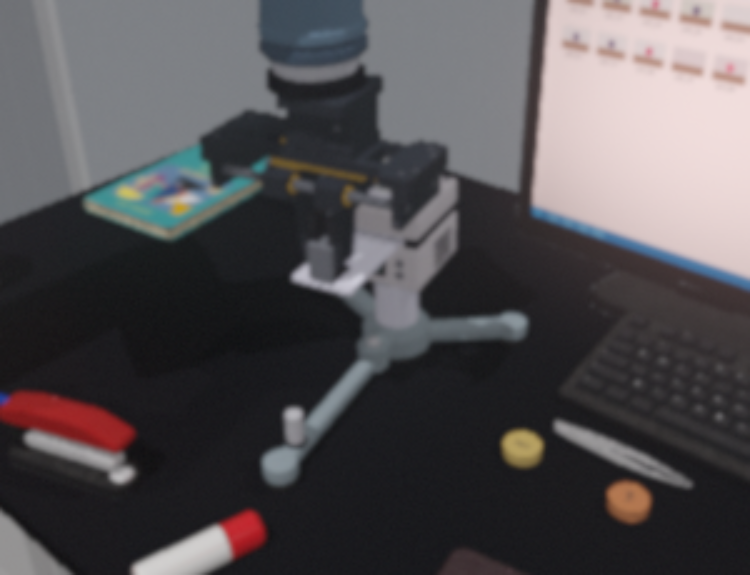

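View pics/fin_t.png

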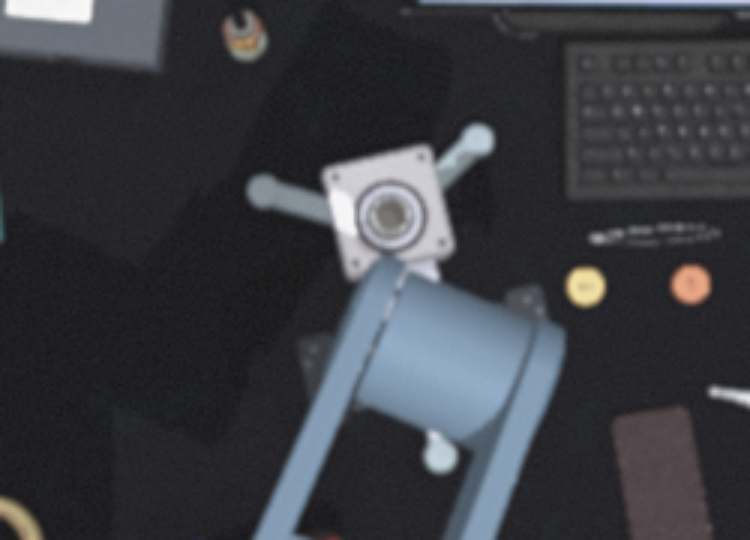

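```bash
python3 -c "
from h import *
a=np.mean([eyes.read_camera('top').astype(float) for _ in range(5)],0)[185:210,250:285]
cv2.imwrite('pics/tl.png',cv2.resize(np.clip(a*1.3,0,255).astype('uint8'),None,fx=20,fy=20,interpolation=cv2.INTER_CUBIC));st()"
```

```text
t 14.38 out mm 39.8 lat -0.4 dz -0.3 F [ 7.6 -0.2 -4.4] Fx 7.3 gap 9.2
```

View pics/tl.png

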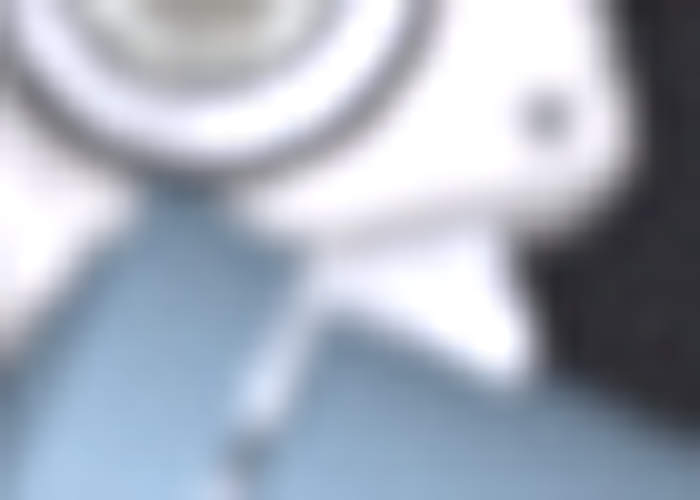

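A grey line lies right along the housing's front edge, and the hold is steady at about 40 mm. I hand it in.

```bash
python3 -c "
from h import *
r.job_done();st()"
```

```text
the job is handed in; nothing more can be done
the job is handed in; nothing more can be done
```

I swung the leg out first, then pulled the shutter to about 40 mm, and handed the job in with the gripper still holding it there.

**Leg:** I pushed it by its post over the detent, at about 4 N, until the force fell to about zero. In the top picture it then pointed straight out: 192.8° about the pin, against 192–193° for the reader's front.

**Shutter:** The jaws hold the fin with a gap of 9–10 mm at 35 N.
- The arm's own reading gave 39.8 mm out and held steady. The spring pulled with about 7–8 N.
- The slide's front edge in the picture gave 39.5–40.0 mm at two points on its left side. Three more points, on its right side, found no usable edge.
- A dark line lies along the housing's front edge, but at this resolution I can't tell the drawn line from the slot's shadow.

**Everything else:** The reader is upright, the cup is still in the port and the discs look untouched.

**Checks that disagreed:**
- **Fingertip position:** the pictures showed the fingertips about 28 mm further back than the stated 19 mm ahead of the TCP. Feeling down without contact on the pull agreed with the pictures, so I set grasp heights from the pictures.
- **Housing position:** an image correlation suggested it had shifted 0.7 px. By eye its edges had not moved, so I took this to be the arm's shadow.
- **Upward pull:** a steady vertical force of about 5 N remains on the tool, so the arm is pulling up slightly on the slide.

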